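Set a round-bottomed flask upright on the stirrer

ROBOT

A 6-joint arm with a two-finger parallel gripper is mounted at the origin on a cart in front of the work surface, level with it; the furniture and walls round the work are solid. World frame = base frame: x ahead of the robot, y to its left, z up, the work surface at z = 0. Lengths are in m, angles in degrees, forces in N, time in s.
With the tool pointing down it reaches from about 0.25 to 0.775 m from the base axis. Payload 4 kg.
Tool frame: the origin (TCP) lies on the centre line of the jaws, within the pads' length; the fingertips stand 8 mm ahead of it and the grasp point (between the pads) lies 11 mm behind it; z points along the fingers, y is the line along which they close (so a half turn about z gives the same grasp; the last joint's range is limited). The gripper opens to 94 mm and grips with 3 to 60 N. Pads are 16 mm wide; open, the fingers measure 119 mm over their backs; the gripper's body (75 mm by 177 mm) begins 78 mm behind the grasp point.
Start: joints at [-69.62, 4.996, 78.535, -0, 96.463, -5.907], TCP at [0.244, -0.493, 0.181] pointing down, gripper open.
Joint ranges: [-177.83, 177.83], [-43.37, 116.18], [15.69, 146.23], [-61.86, 241.86], [9.47, 152.12], [-147.06, 147.06]. Speed limits (degrees/s): [159.86, 159.86, 180, 180, 180, 180].

INTERFACE

Orientations are given as a 3x3 rotation matrix whose columns are the frame's x, y, z axes.
In Python, from rig import ctrl, optics, sign_off gives the robot as it stands.
- The arm moves only by the tool drive_tool, never from a script. Its argument "steps" is a list of rows, each an object with "dp": the shift along the tool's x, y, z in mm, a list of three; "rotation": the turn, a rotation vector about the tool's x, y, z in rad, a list of three. A call has 1 to 20 rows; each row shifts and turns the commanded pose from where the row before left it, along the tool's axes as they then stand; what a row does not reach is not made up. A row lasts 1/8 s, in which the tool goes at most 62.5 mm and 10.7 degrees, less where a joint would pass 70% of its speed; a pose out of reach is approached as far as the arm can. A call is refused whole if a number of a shift passes 62.5 or a number of a turn 0.188, either way. A call with a gripper value outside its range is refused whole. "fingers" is the closure, from 0 (fully open) to 1 (shut), set as the call begins (left out, the last holds). The fingers move at their own pace and stop on an object; "force" is the grip in N (left out, the last holds). Time passes only in rows, so rows that do not move let the fingers close. It gives the time, the measured TCP pose, the force, the opening and the grip force at its end, in the units of the state.
- ctrl.get_obs(): the state, without advancing time (a new reading comes with each control period).
- optics.get_image(name): name is "scene" or "top"; returns the picture (384x512x3 uint8, blue, green, red); there is no depth.
- optics.camera_params(name): a dict with "mtx" (3x3 intrinsics, pixels), "position" and "orientation" of the camera in the world. Camera axes: x right, y up, looking along -z (the intrinsics and any distortion apply to the point x, -y, -z); pixel columns grow to the right and rows downward; lengths in m; the calibration is good to about 2 mm. A picture is of the moment at which its call begins. camera_params takes no time and is no camera call.
- sign_off(): hands the job in; it is judged then, once.
Trained networks look in the newest picture that a camera, given by its name, has taken for a name from the list of things; names that differ only in an ending like _2 or _b are one class to them, and where a whole thing is asked for, a point or a joint stands for the part that bears it (a point fixed in the world has none). Each returns a list of dicts, best first, with "confidence" (0 to 1); they miss things now and then, are a little off and sometimes report something else, mostly with a low value. They report only what shows in the picture. A call takes as long as a camera call.
- optics.spot_in(camera, name): "bbox" ([left, top, right, bottom] in pixels, round what is visible of it).
- optics.landmark_of(camera, name): "location" ([column, row] in pixels: a listed point, or the origin of a listed thing).
The state is a dict: "time": time; "qpos": joint angles; "dq": joint speeds; "joint_efforts": joint torques, N m; "tcp_pos": TCP position; "orientation": TCP orientation; "ft_force": force on the tool from outside, world axes, zero at the start; "ft_torque": the same for the moment, N m; "gripper_width": finger opening in m; "grip_force": force on a finger pad.
Only numpy, scipy, OpenCV 4.12 (cv2) and the standard library are available. Lean on these libraries where they do the work, as an engineer would, in place of code of your own. Each camera call takes 0.05 s, during which the arm holds its last target. There are 200 camera calls.

TASK

Put the blue ring carrier on the stirrer so that the hole in its ear drops over the dowel pin and it lies flat with its ring over the round dark plate, and let go of it. Then take the amber round-bottomed flask from its slanted cradle by the neck and seat it gently in the metal collar of the ring, upright, without dropping it or pressing on it. Leave the flask standing level and centred in the ring, and leave the specimen puck, the beaker and the steel block where they are.

Things in the scene. Friction and masses are not known exactly. Their poses are not given: they have to be found in the camera images.
- stirrer: Fixed low white stirrer, 140 (x) x 116 (y) x 26 mm, flat top 26 mm above the bench; origin at the centre of its underside on the bench, z up. The pin's slot lies towards its -x. A knob sticks out 8 mm from its -x face
- plate_centre (a point): Centre of the round dark plate (92 mm across, flush) on the stirrer's top, 12 mm along the stirrer's +x from its middle, 26 mm above the bench
- slot_centre (a point): Middle of the short slot for the stirrer's dowel pin, on its top, 52 mm from the plate's centre. The upright steel pin (8 mm in diameter, 10 mm tall, its upper 1.5 mm tapering to 6 mm) is clamped anywhere within 5 mm of here along the stirrer's y; the poses do not tell where: see or feel for it
- ring_carrier: Loose blue carrier, 0.19 kg, on 1.5 mm feet: a ring 60 mm outside diameter, 14 mm high, and a flat ear 26 mm wide, 6 mm thick, to 63 mm from the ring's axis along its -x. In it a bare metal collar (42 mm inside, 51 mm outside) stands 18 to 30 mm high, stiffly screwed; the poses do not tell. Origin on the axis at the feet's soles, z up. Grip the blue ring across, along its y (60 mm)
- ear_hole (a point): Centre of the hole through the carrier's ear, 10 mm in diameter, at the level of the feet's soles (1.5 mm below the ear); 52 mm from the ring's axis along the carrier's -x
- flask: Loose amber glass flask, 0.10-0.17 kg: spherical bulb 64 mm across, straight neck 22 mm across to its mouth 112 mm from the bulb's centre. Origin at the bulb's centre, z along the neck to the mouth. It does not right itself: in the collar it keeps the tilt at which it is let go. Seated, its origin is 24 mm above the collar's top. It may pivot in the grip about the closing line
- flask_mouth (a point): Centre of the flask's mouth, 112 mm from the bulb's centre along the neck
- cradle: Fixed grey cradle, origin on the bench below the bulb's centre (37 mm up, bulb in a ring pocket). The neck leans 35 degrees from vertical towards the cradle's -x, on a V below it, 56 to 64 mm from the bulb's centre, 10 mm to each side; the neck beyond is free: best gripped at 86 mm, from along the neck, closing along the cradle's y. Lift straight up; along the neck the bulb catches on the V
- specimen: Black specimen puck, 30 mm across, 15 mm high, loose bystander on the bench; origin at the centre of its underside
- glass_beaker: Small clear beaker, 54 mm across, 70 mm high, loose bystander; origin at the centre of its underside
- steel_block: Square bare steel reference block, 44 x 44 x 10 mm, loose bystander; origin at the centre of its underside

How it is judged (in metres and radians):
On the way, in this order (a step that is already met when the one before it is completed fails the run):
1. the carrier lies flat on the stirrer with its hole over the pin and its ring over the plate, let go (horizontal distance between ear_hole and slot_centre below 0.0075 m and z of ring_carrier in the frame of stirrer below 0.028 m and angle between ring_carrier's own z axis and vertical below 0.026 rad and horizontal distance between ring_carrier and plate_centre below 0.014 m and contact force between ring_carrier and the fingers below 0.1 N), for 0.2 s.
2. the flask is lifted out of the cradle (distance between flask and cradle above 0.08 m and contact force between flask and the fingers above 0.5 N), for 0.2 s.
At the end, for the whole second after the job is handed in: Carrier flat on the stirrer (2 mm, 1.5 degrees), so its hole is over the pin (hole within 7.5 mm of the slot's middle), ring within 14 mm of the plate's centre; flask resting in the collar, bulb centred within 3 mm, 37 to 57 mm above the carrier's feet, neck up within 5 degrees of vertical, at rest (horizontal distance between ear_hole and slot_centre below 0.0075 m and z of ring_carrier in the frame of stirrer below 0.028 m and angle between ring_carrier's own z axis and vertical below 0.026 rad and horizontal distance between ring_carrier and plate_centre below 0.014 m and horizontal distance between flask and ring_carrier below 0.003 m and z of flask in the frame of ring_carrier between 0.037 and 0.057 m and angle between flask's own z axis and vertical below 0.087 rad and height (world z) of flask_mouth above 0.13 m and linear speed of flask below 0.01 m/s and angular speed of flask below 0.05 rad/s and contact force between flask and ring_carrier above 0.3 N); the robot touches nothing.
It fails at once if the flask is dropped or knocked loose (moves faster than 0.2 m/s while not held, a fall of some 2 mm) (linear speed of flask above 0.2 m/s and contact force between flask and the fingers below 0.1 N).
It fails at once if the flask is pressed against the ring with more than 12 N (contact force between flask and ring_carrier above 12 N).
It fails at once if the specimen puck is moved by more than 15 mm (distance of specimen from where it was at the start of the episode above 0.015 m).
It fails at once if the beaker is moved by more than 15 mm (distance of glass_beaker from where it was at the start of the episode above 0.015 m).
It fails at once if the steel block is moved by more than 15 mm (distance of steel_block from where it was at the start of the episode above 0.015 m).
It also fails if it takes over 64 s, if anything falls off the work surface, if the arm or the gripper's body presses on something with over 40 N, if the wrist force passes 120 N, or if a joint passes its speed limit or range.

## Working session

There is one attempt and no reset: what is moved stays moved. The work goes in short steps, Python scripts to look and compute and a tool call to move; the robot and the scene stay as the last step left them, time stands still between calls to the robot, and variables do not carry over. Pictures are saved under pics/ and viewed, at most 10 in all, crops included, and the job is handed in when it is done.

Besides the shell and the picture viewer there is one more tool, called after "Request:" in YAML: its name, and indented under it one key for each argument. drive_tool: Moves the arm, as the interface text tells. Its arguments: {"type":"object","properties":{"steps":{"type":"array","items":{"type":"object","properties":{"dp":{"type":"array","items":{"type":"number"}},"rotation":{"type":"array","items":{"type":"number"}}}}},"fingers":{"type":"number"},"force":{"type":"number"}},"required":["steps"]}

```bash
mkdir -p pics; cat > h.py <<'E'
import numpy as np, cv2
from rig import ctrl, optics
def cam(n):
    p=optics.camera_params(n); return np.array(p["mtx"]),np.array(p["position"]),np.array(p["orientation"]),p
def ray(n,px):
    K,t,R,p=cam(n); d=np.linalg.inv(K)@[px[0],px[1],1.]; return t,R@(d*[1,-1,-1])
def atz(n,px,z):
    t,d=ray(n,px); return t+d*(z-t[2])/d[2]
def proj(n,X):
    K,t,R,p=cam(n); c=R.T@(np.array(X)-t)*[1,-1,-1]; u=K@c; return u[:2]/u[2]
def tri(a,b):
    (t1,d1),(t2,d2)=a,b; d1=d1/np.linalg.norm(d1); d2=d2/np.linalg.norm(d2)
    s=np.linalg.lstsq(np.c_[d1,-d2],t2-t1,rcond=None)[0]; P,Q=t1+s[0]*d1,t2+s[1]*d2
    return (P+Q)/2,np.linalg.norm(P-Q)
def best(n,name):
    r=optics.landmark_of(n,name); return (np.array(r[0]["location"]),r[0]["confidence"]) if r else (None,0)
E
python3 - <<'E'
from h import *
np.set_printoptions(precision=4,suppress=True)
for n in("scene","top"):
    cv2.imwrite(f"pics/{n}0.png",optics.get_image(n)); print(n,optics.camera_params(n))
for o in "stirrer plate_centre slot_centre ring_carrier ear_hole flask flask_mouth cradle specimen glass_beaker steel_block".split():
    a,b=best("scene",o),best("top",o)
    print(o,a,b, tri(ray("scene",a[0]),ray("top",b[0])) if a[0] is not None and b[0] is not None else "")
E
```

```text
scene {'mtx': array([[371.7308,   0.    , 254.5621],
       [  0.    , 371.7308, 191.5528],
       [  0.    ,   0.    ,   1.    ]]), 'position': array([ 0.2941, -0.488 ,  0.7267]), 'orientation': array([[ 0.9007,  0.3173, -0.2969],
       [-0.4344,  0.6378, -0.6361],
       [-0.0125,  0.7018,  0.7122]])}
top {'mtx': array([[390.368 ,   0.    , 257.0209],
       [  0.    , 390.368 , 192.8312],
       [  0.    ,   0.    ,   1.    ]]), 'position': array([0.4514, 0.0441, 0.9444]), 'orientation': array([[-0.0097,  0.9913, -0.1316],
       [-0.9994, -0.0141, -0.0321],
       [-0.0337,  0.1312,  0.9908]])}
stirrer (array([274.2, 266.8]), 0.6) (array([317. , 209.3]), 0.67) (array([ 0.5355, -0.0711, -0.0097]), np.float64(1.2369853394424075e-05))
plate_centre (array([281.7, 259.1]), 0.55) (array([322.2, 202.4]), 0.8) (array([ 0.5488, -0.0797,  0.0242]), np.float64(0.0003378423641595205))
slot_centre (array([261. , 267.2]), 0.8) (array([320.5, 224.1]), 0.64) (array([ 0.4986, -0.075 ,  0.0189]), np.float64(0.0014401621721602722))
ring_carrier (array([206.7, 215. ]), 0.57) (array([228.4, 245.1]),
[... 360 characters left out ...]
uth (array([240.4, 166.7]), 0.74) (array([224.3, 196.5]), 0.71) (array([0.5521, 0.1405, 0.1255]), np.float64(0.0026001821843699715))
cradle (array([260.6, 191.8]), 0.58) (array([222.9, 181.3]), 0.86) (array([ 0.6105,  0.1579, -0.0049]), np.float64(0.006386387340035245))
specimen (array([200.4, 287.4]), 0.66) (array([310.3, 280.9]), 0.71) (array([ 0.3639, -0.0493, -0.0048]), np.float64(0.0020773358553322465))
glass_beaker (array([311.2, 181.3]), 0.66) (array([234.9, 119.9]), 0.95) (array([ 0.7616,  0.1293, -0.0036]), np.float64(0.0036132716248238037))
steel_block (array([311.4, 210.5]), 0.46) (array([269.5, 142.8]), 0.71) (array([ 0.706 ,  0.0421, -0.0131]), np.float64(0.0018496967802749673))
```

```bash
python3 - <<'E'
import cv2
t=cv2.imread("pics/top0.png")[100:300,190:360]; s=cv2.imread("pics/scene0.png")[130:310,160:350]
cv2.imwrite("pics/t1.png",cv2.resize(t,None,fx=3,fy=3,interpolation=2)); cv2.imwrite("pics/s1.png",cv2.resize(s,None,fx=3,fy=3,interpolation=2))
E
```

```text
(no output)
```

View pics/t1.png

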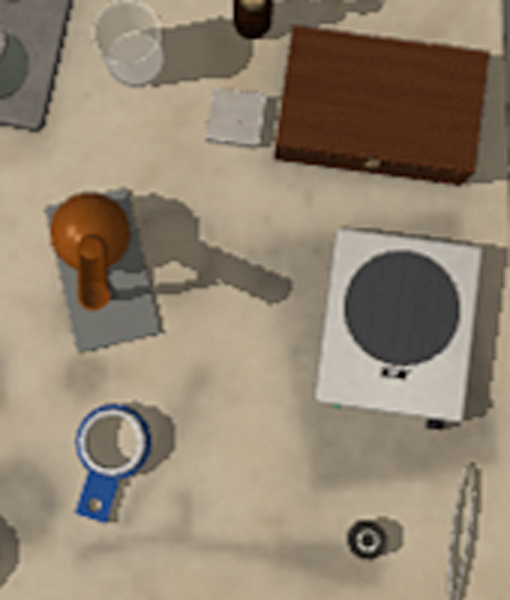

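View pics/s1.png

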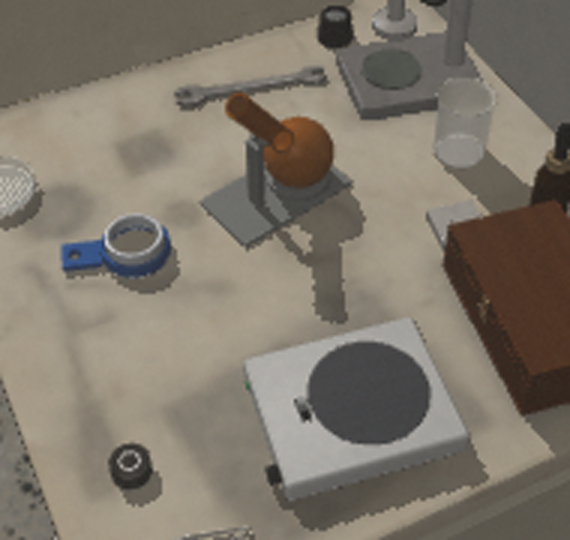

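```bash
python3 - <<'E'
from h import *
np.set_printoptions(precision=4,suppress=True)
T=cv2.imread("pics/top0.png"); S=cv2.imread("pics/scene0.png")
a=cv2.resize(T[214:232,308:332],None,fx=16,fy=16,interpolation=2); b=cv2.resize(S[255:279,248:272],None,fx=16,fy=16,interpolation=2)
c=np.zeros((384,800,3),np.uint8); c[:288,:384]=a; c[:384,410:794]=b; cv2.imwrite("pics/pin.png",c)
def crop2full(n,p): return np.array(p)/3+([190,100] if n=="top" else [160,130])
C=[atz("top",crop2full("top",p),.026)for p in[(338,229),(481,243),(464,418),(317,401)]]
C=np.array(C);print(C, C.mean(0),[np.linalg.norm(C[i]-C[i-1]) for i in range(4)])
for e in(C[0]-C[3],C[1]-C[2]):print("x axis ang",np.degrees(np.arctan2(e[1],e[0])))
for e in(C[0]-C[1],C[3]-C[2]):print("y axis ang",np.degrees(np.arctan2(e[1],e[0]))-90)
Sc=np.array([atz("scene",crop2full("scene",p),.026)for p in[(245,362),(412,319),(469,437),(291,488)]]);print("scene",Sc,Sc.mean(0),np.degrees(np.arctan2(*(Sc[2]-Sc[3])[1::-1])))
# plate: dark
def blob(n,mask,z,l):
    k,_,st,ce=cv2.connectedComponentsWithStats(mask.astype(np.uint8)); i=1+np.argmax(st[1:,4]); 
    print(n,l,ce[i],st[i],atz(n,ce[i],z)); return _==i
g=T.max(2); m=np.zeros(g.shape,bool); m[180:222,300:345]=g[180:222,300:345]<100; blob("top",m,.026,"plate")
g=S.max(2); m=np.zeros(g.shape,bool); m[235:285,255:310]=g[235:285,255:310]<100; blob("scene",m,.026,"plate")
for n,I in(("top",T),("scene",S)):
    h=cv2.cvtColor(I,cv2.COLOR_BGR2HSV); m=cv2.inRange(h,(100,110,40),(130,255,255))>0
    M=blob(n,m,.0075,"blue")
    ys,xs=np.nonzero(M); P=np.array([atz(n,(x,y),.0075)[:2] for x,y in zip(xs,ys)])
    np.save(f"blue_{n}.npy",P)
    h2=cv2.inRange(h,(3,120,40),(20,255,255))>0; h2[:, :]&=True
    if n=="top": h2[:,270:]=0; h2[:150]=0
    else: h2[:,:230]=h2[:,:230]; h2[:,275:]=0; h2[220:]=0
    blob(n,h2,.06,"flask")
E
```

```text
[[ 0.6114 -0.0352  0.026 ]
 [ 0.5985 -0.1472  0.026 ]
 [ 0.4617 -0.1286  0.026 ]
 [ 0.4759 -0.0155  0.026 ]] [ 0.5369 -0.0816  0.026 ] [np.float64(0.13689446684041626), np.float64(0.1127930602443276), np.float64(0.13807550322839465), np.float64(0.11397607299412271)]
x axis ang -8.267041420389578
x axis ang -7.764338200485309
y axis ang -6.593581256792731
y axis ang -7.202160528497217
scene [[ 0.4773 -0.0202  0.026 ]
 [ 0.6122 -0.0409  0.026 ]
 [ 0.5949 -0.1512  0.026 ]
 [ 0.4621 -0.1313  0.026 ]] [ 0.5366 -0.0859  0.026 ] -8.53708988667174
top plate [323.5281 202.386 ] [ 305  184   38   38 1140] [ 0.5485 -0.0825  0.026 ]
scene plate [282.568  260.6553] [ 262  244   41   34 1088] [ 0.5481 -0.0853  0.026 ]
top blue [225.0278 259.8056] [216 235  24  39 180] [0.4165 0.152  0.0075]
top flask [219.7828 180.6652] [207 165  26  39 663] [0.5984 0.1583 0.06  ]
scene blue [188.3365 214.6058] [181 210  18  10 104] [0.4056 0.1553 0.0075]
scene flask [254.9287 177.1557] [235 161  36  31 533] [0.5959 0.1547 0.06  ]
```

View pics/pin.png

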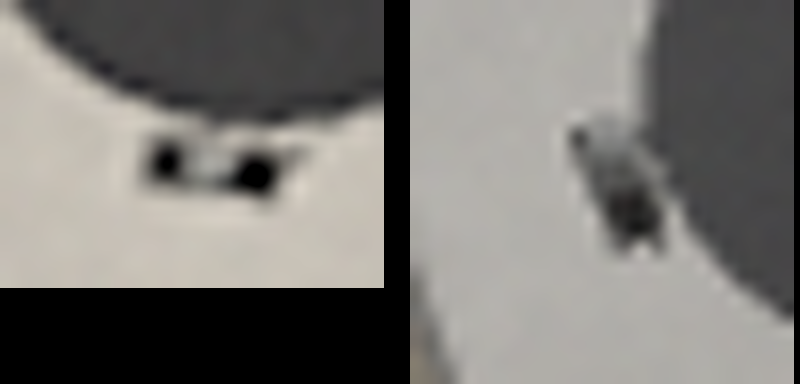

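```bash
cat >> h.py <<'E'
from scipy.spatial.transform import Rotation as Ro
def down(yaw): # tool z down, y axis at yaw deg (+90 from tool x)
    a=np.radians(yaw); y=np.array([np.cos(a),np.sin(a),0]); z=np.array([0,0,-1.]); return np.c_[np.cross(y,z),y,z]
def go(p,R,Rc=None,pc=None):
    o=ctrl.get_obs(); pc=np.array(o["tcp_pos"]) if pc is None else np.array(pc); Rc=np.array(o["orientation"]) if Rc is None else Rc
    print("shift in current tool mm",1000*Rc.T@(np.array(p)-pc)," in target tool",1000*np.array(R).T@(np.array(p)-pc)," rotvec",Ro.from_matrix(Rc.T@R).as_rotvec())
E
python3 - <<'E'
from h import *
np.set_printoptions(precision=4,suppress=True)
f=lambda p:np.array(p)/3+[190,100]; g=lambda p:np.array(p)/3+[160,130]
r=atz("top",f((113.5,441.5)),.0155); e=atz("top",f((96,504)),.0075)
rs=atz("scene",g((137,245)),.0155); es=atz("scene",g((75,255)),.0075)
for r,e in((r,e),(rs,es)): d=r-e; print("ring",r,"hole",e,np.linalg.norm(d[:2]),"yaw",np.degrees(np.arctan2(d[1],d[0])))
print("pin top",atz("top",(320.9,224.3),.035),atz("scene",(260.5,263.3),.035))
s=f((0,0));print("slot mid",atz("top",(308+212/16,214+167/16),.026))
for n in("top","scene"):
  l=[]
  for k in range(3):
    optics.get_image(n); l.append(np.r_[best(n,"flask")[0],best(n,"flask_mouth")[0],best(n,"cradle")[0],best(n,"ring_carrier")[0],best(n,"ear_hole")[0],best(n,"slot_centre")[0]])
  m=np.mean(l,0); print(n,m)
  print("flask",atz(n,m[:2],.037),"mouth",atz(n,m[2:4],.037+.112*np.cos(.611)),"cr",atz(n,m[4:6],0),"ring",atz(n,m[6:8],0),"hole",atz(n,m[8:10],0.003),"slot",atz(n,m[10:],.026))
o=ctrl.get_obs(); print(o); print(proj("top",o["tcp_pos"]),proj("scene",o["tcp_pos"]))
E
```

```text
ring [0.4462 0.1445 0.0155] hole [0.3974 0.1592 0.0075] 0.050975000447463024 yaw -16.78647832893687
ring [0.4473 0.1379 0.0155] hole [0.3974 0.1578 0.0075] 0.05372311434656716 yaw -21.76099943911991
pin top [ 0.4966 -0.0736  0.035 ] [ 0.4981 -0.0751  0.035 ]
slot mid [ 0.4968 -0.0756  0.026 ]Traceback (most recent call last):
  File "<stdin>", line 13, in <module>
    return _methods._mean(a, axis=axis, dtype=dtype,
           ~~~~~~~~~~~~~~^^^^^^^^^^^^^^^^^^^^^^^^^^^
                          out=out, **kwargs)
                          ^^^^^^^^^^^^^^^^^^
    arr = asanyarray(a)
ValueError: setting an array element with a sequence. The requested array has an inhomogeneous shape after 1 dimensions. The detected shape was (3,) + inhomogeneous part.
```

```bash
python3 - <<'E'
from h import *
np.set_printoptions(precision=4,suppress=True)
Z=dict(flask=.037,flask_mouth=.037+.112*np.cos(.611),cradle=0,ring_carrier=0,ear_hole=.003,slot_centre=.026)
D={k:{} for k in Z}
for n in("top","scene"):
  l={k:[] for k in Z}
  for _ in range(3):
    optics.get_image(n)
    for k in Z:
      b=best(n,k)
      if b[0] is not None and b[1]>.35: l[k].append(b[0])
  for k in Z:
    if l[k]: print(n,k,len(l[k]),np.std(l[k],0),atz(n,np.mean(l[k],0),Z[k]))
o=ctrl.get_obs(); print({k:o[k] for k in("time","tcp_pos","orientation","ft_force","gripper_width")})
p=np.array([.4475,.1435,.15]); go(p,down(90-18)); go(p,down(-90-18))
E
```

```text
top flask 2 [0.15 1.  ] [0.6127 0.1633 0.037 ]
top flask_mouth 3 [0.8654 1.9866] [0.5487 0.143  0.1287]
top cradle 3 [0.2828 0.5657] [0.6107 0.1611 0.    ]
top ring_carrier 3 [0.3266 0.411 ] [0.4494 0.1421 0.    ]
top ear_hole 3 [0.5735 0.9809] [0.3994 0.1625 0.003 ]
top slot_centre 3 [0.704  1.5107] [ 0.497  -0.0786  0.026 ]
scene flask 3 [0.17   5.7864] [0.6044 0.1536 0.037 ]
scene flask_mouth 3 [1.2552 0.9568] [0.5511 0.1384 0.1287]
scene cradle 3 [0.7318 0.7587] [0.6112 0.1587 0.    ]
scene ring_carrier 3 [1.0499 1.4055] [ 0.4484  0.1391 -0.    ]
scene ear_hole 3 [0.33   1.7569] [0.3922 0.1557 0.003 ]
scene slot_centre 3 [1.3888 1.9442] [ 0.4992 -0.0768  0.026 ]
{'time': 4.35, 'tcp_pos': array([ 0.2436, -0.4931,  0.1814]), 'orientation': array([[ 0.8966,  0.4429,  0.    ],
       [ 0.4429, -0.8966, -0.0001],
       [-0.    ,  0.0001, -1.    ]]), 'ft_force': array([-0.2474, -0.4205,  0.1405]), 'gripper_width': 0.09384972966488499}
shift in current tool mm [ 464.8023 -480.4851   31.3536]  in target tool [  2.7801 668.5029  31.4056]  rotvec [ 0.      0.0001 -2.3686]
shift in current tool mm [ 464.8023 -480.4851   31.3536]  in target tool [  -2.7801 -668.5029   31.4056]  rotvec [ 0.0001 -0.      0.773 ]
```

Request:
drive_tool:
  steps:
    - {"dp": [38.7,-40,0]}
    - {"dp": [38.7,-40,0]}
    - {"dp": [38.7,-40,0]}
    - {"dp": [38.7,-40,0]}
    - {"dp": [38.7,-40,0]}
    - {"dp": [38.7,-40,0]}
    - {"dp": [38.7,-40,0]}
    - {"dp": [38.7,-40,0]}
    - {"dp": [38.7,-40,0]}
    - {"dp": [38.7,-40,0]}
    - {"dp": [38.7,-40,0]}
    - {"dp": [38.7,-40,0]}
    - {"rotation": [0,0,0.151]}
    - {"rotation": [0,0,0.151]}
    - {"rotation": [0,0,0.151]}
    - {"rotation": [0,0,0.151]}
    - {"rotation": [0,0,0.151]}
    - {"dp": [0,0,30]}
    - {"dp": [0,0,30]}
    - {"dp": [0,0,0]}
  fingers: 0

```text
schema error: expected keys dp, rotation
```

```bash
python3 - <<'E'
from h import *
np.set_printoptions(precision=4,suppress=True)
o=ctrl.get_obs(); print(o["time"],o["tcp_pos"],o["orientation"],o["ft_force"],o["qpos"])
T=optics.get_image("top");S=optics.get_image("scene")
a=cv2.resize(T[205:290,185:275],(540,510),interpolation=2)[:, :400]; b=cv2.resize(S[165:250,150:230],None,fx=5,fy=5,interpolation=2)
c=np.zeros((510,800,3),np.uint8); c[:,:400]=a; c[:425,400:800]=b; cv2.imwrite("pics/g1.png",c)
E
```

```text
4.35 [ 0.2436 -0.4931  0.1814] [[ 0.8966  0.4429  0.    ]
 [ 0.4429 -0.8966 -0.0001]
 [-0.      0.0001 -1.    ]] [-0.2474 -0.4205  0.1405] [-69.6208   4.9958  78.5358  -0.0012  96.4637  -5.9089]
```

View pics/g1.png

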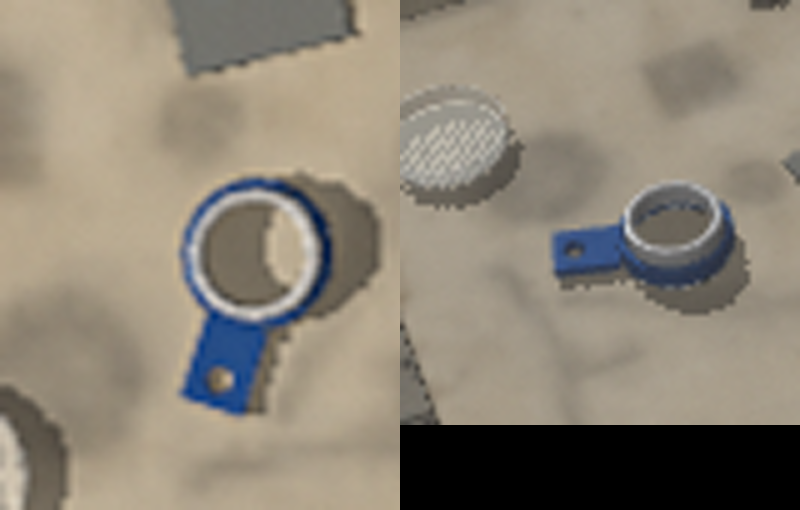

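Request:
drive_tool:
  steps:
    - {"dp": [38.7,-40,0],"rotation": [0,0,0]}
    - {"dp": [38.7,-40,0],"rotation": [0,0,0]}
    - {"dp": [38.7,-40,0],"rotation": [0,0,0]}
    - {"dp": [38.7,-40,0],"rotation": [0,0,0]}
    - {"dp": [38.7,-40,0],"rotation": [0,0,0]}
    - {"dp": [38.7,-40,0],"rotation": [0,0,0]}
    - {"dp": [38.7,-40,0],"rotation": [0,0,0]}
    - {"dp": [38.7,-40,0],"rotation": [0,0,0]}
    - {"dp": [38.7,-40,0],"rotation": [0,0,0]}
    - {"dp": [38.7,-40,0],"rotation": [0,0,0]}
    - {"dp": [38.7,-40,0],"rotation": [0,0,0]}
    - {"dp": [38.7,-40,0],"rotation": [0,0,0]}
    - {"dp": [0,0,0],"rotation": [0,0,0.151]}
    - {"dp": [0,0,0],"rotation": [0,0,0.151]}
    - {"dp": [0,0,0],"rotation": [0,0,0.151]}
    - {"dp": [0,0,0],"rotation": [0,0,0.151]}
    - {"dp": [0,0,0],"rotation": [0,0,0.151]}
    - {"dp": [0,0,40],"rotation": [0,0,0]}
    - {"dp": [0,0,40],"rotation": [0,0,0]}
    - {"dp": [0,0,0],"rotation": [0,0,0]}
  fingers: 0

```text
time: 6.95
tcp_pos: [0.4445, 0.1423, 0.098]
orientation: [[0.956, -0.292, -0.008], [-0.292, -0.956, -0.002], [-0.007, 0.004, -1.0]]
ft_force: [0.2, -0.5, 0.3]
gripper_width: 0.0942
grip_force: 0.0
```

```bash
python3 - <<'E'
from h import *
np.set_printoptions(precision=4,suppress=True)
o=ctrl.get_obs(); print(o["time"],o["tcp_pos"],o["orientation"],o["ft_force"],o["qpos"])
T=optics.get_image("top");S=optics.get_image("scene")
tip=np.array(o["tcp_pos"])-[0,0,.008]; y=np.array(o["orientation"])[:,1]
for n in("top","scene"): print(n,proj(n,tip+.047*y),proj(n,tip-.047*y))
a=cv2.resize(T[205:290,185:275],(540,510),interpolation=2)[:, :400]; b=cv2.resize(S[165:250,150:230],None,fx=5,fy=5,interpolation=2)
c=np.zeros((510,800,3),np.uint8); c[:,:400]=a; c[:425,400:800]=b; cv2.imwrite("pics/g2.png",c)
E
```

```text
6.95 [0.4445 0.1423 0.098 ] [[ 0.9564 -0.2919 -0.0077]
 [-0.2919 -0.9564 -0.0015]
 [-0.0069  0.0037 -1.    ]] [ 0.2068 -0.4524  0.3218] [ 10.7929  -3.4794  96.6289  -0.0037  87.2991 117.7645]
top [245.7983 254.3512] [204.6116 241.9997]
scene [201.6954 204.4426] [199.6968 177.2866]
```

View pics/g2.png

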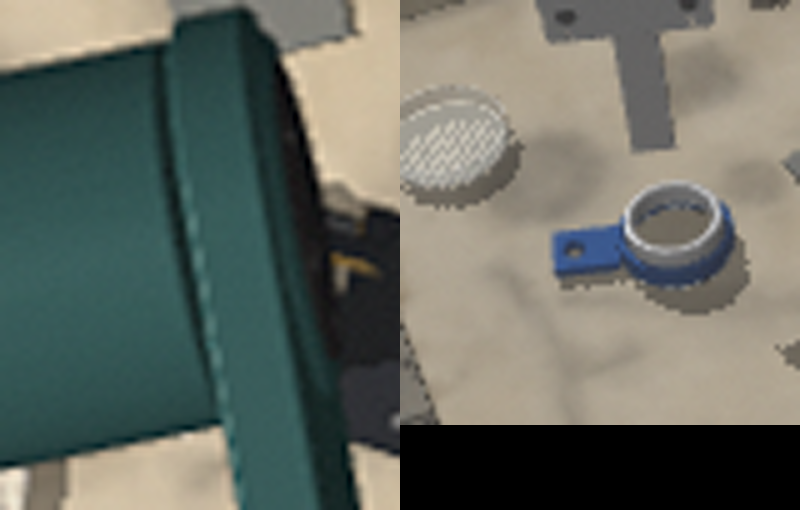

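```bash
python3 - <<'E'
from h import *
np.set_printoptions(precision=1,suppress=True)
o=ctrl.get_obs(); p=np.array(o["tcp_pos"]);R=np.array(o["orientation"])
f=lambda q:(proj("scene",p+R@np.array(q))-[150,165])*5+[400,0]
for q in([8,59.5,8],[-8,59.5,8],[8,47,8],[-8,47,8],[8,59.5,-50],[-8,59.5,-50],[37,88,-89],[-37,88,-89],[8,-47,8],[-8,-47,8],[0,0,8]):print(q,f(np.array(q)/1000))
print(proj("scene",[.446,.142,.0155])*5-[350,825])
S=optics.get_image("scene");cv2.imwrite("pics/g3.png",cv2.resize(S[60:260,100:330],None,fx=3,fy=3,interpolation=2))
o=ctrl.get_obs();print(o["time"],np.round(o["tcp_pos"],4))
E
```

```text
[8, 59.5, 8] [682.6 205.5]
[-8, 59.5, 8] [647.8 209.7]
[8, 47, 8] [680.9 185.9]
[-8, 47, 8] [646.5 190. ]
[8, 59.5, -50] [668.7 116.4]
[-8, 59.5, -50] [632.1 120.7]
[37, 88, -89] [732.3  89.6]
[-37, 88, -89] [552.4 110.4]
[8, -47, 8] [669.3  50.2]
[-8, -47, 8] [637.2  53.9]
[0, 0, 8] [658.3 117.5]
[673.1 228.8]
7.1 [0.4 0.1 0.1]
```

View pics/g3.png

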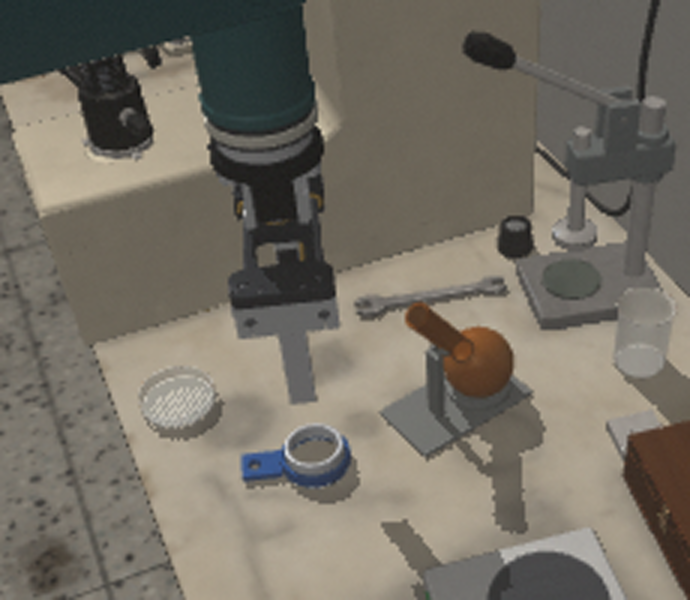

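Request:
drive_tool:
  steps:
    - {"dp": [0,0,20],"rotation": [0,0,0]}
    - {"dp": [0,0,20],"rotation": [0,0,0]}
    - {"dp": [0,0,0],"rotation": [0,0,0]}
    - {"dp": [0,0,0],"rotation": [0,0,0]}

```text
time: 7.6
tcp_pos: [0.4488, 0.1432, 0.0634]
orientation: [[0.956, -0.292, 0.003], [-0.292, -0.956, 0.001], [0.003, -0.002, -1.0]]
ft_force: [-0.4, 0.3, -0.0]
gripper_width: 0.094
grip_force: 0.0
```

```bash
python3 - <<'E'
from h import *
np.set_printoptions(precision=4,suppress=True)
S=optics.get_image("scene")
o=ctrl.get_obs(); p=np.array(o["tcp_pos"]);R=np.array(o["orientation"]);print(o["time"],p,R[:,1],R[:,2],o["gripper_width"],o["dq"])
f=lambda q:(proj("scene",p+R@np.array(q))-[150,145])*6
for q in([8,59.5,8],[-8,59.5,8],[8,47,8],[-8,47,8],[8,59.5,-50],[-8,59.5,-50],[37,88,-89],[-37,88,-89],[8,-47,8],[-8,-47,8],[0,0,8]):print(q,f(np.array(q)/1000))
cv2.imwrite("pics/g4.png",cv2.resize(S[145:245,150:250],None,fx=6,fy=6,interpolation=2))
E
```

```text
7.65 [0.4488 0.1432 0.0634] [-0.2919 -0.9565 -0.0017] [ 0.0036  0.0006 -1.    ] 0.0939786140127033 [-0.0412  0.0289  0.3753 -0.0528 -0.2095  0.076 ]
[8, 59.5, 8] [351.6547 431.6494]
[-8, 59.5, 8] [311.2614 436.7462]
[8, 47, 8] [349.5703 408.2161]
[-8, 47, 8] [309.5661 413.223 ]
[8, 59.5, -50] [335.7557 331.745 ]
[-8, 59.5, -50] [293.3478 336.9102]
[37, 88, -89] [409.8643 304.7495]
[-37, 88, -89] [201.9086 329.9169]
[8, -47, 8] [335.1032 245.577 ]
[-8, -47, 8] [297.801 249.982]
[0, 0, 8] [322.7951 326.3771]
```

View pics/g4.png

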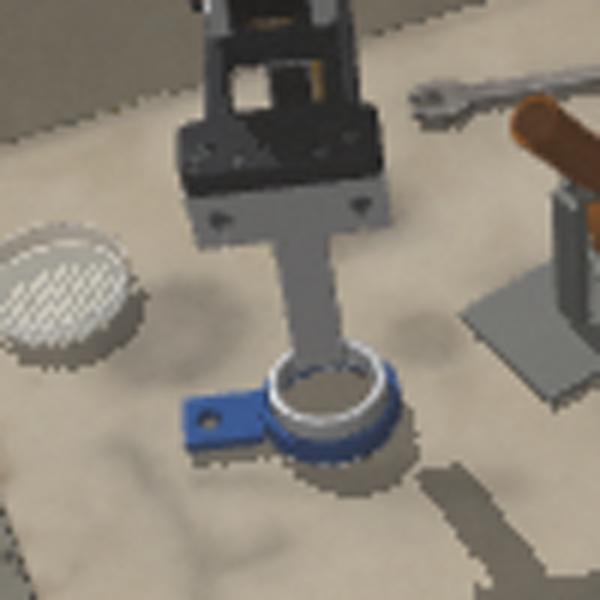

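```bash
python3 - <<'E'
from h import *
np.set_printoptions(precision=4,suppress=True)
m=np.array([.552,.1405,.125]); s=atz("top",np.array([287,290])/3+[190,100],0); s2=atz("scene",np.array([330,320])/3+[160,130],0)
print(s,s2); L=((s+s2)/2-m)[:2]/m[2]; print("L",L)
o=ctrl.get_obs(); p=np.array(o["tcp_pos"]);R=np.array(o["orientation"])
sh=lambda q:q[:2]+L*q[2]
ft=atz("scene",np.array([440,470])/6+[150,145],0); print("seen shadow end",ft)
for q in([0,53,8],[0,-53,8]): print(q,"pred shadow",sh(p+R@np.array(q)/1000), "if 38mm higher",sh(p+R@np.array(q)/1000+[0,0,.038]))
# hypotheses for observed finger bottom pixel
u=np.array([318,362])/6+[150,145]
for z in (.055,.093): print(z,atz("scene",u,z))
E
```

```text
[0.5664 0.0051 0.    ] [0.5635 0.0044 0.    ]
L [ 0.1038 -1.0861]
seen shadow end [0.477  0.0944 0.    ]
[0, 53, 8] pred shadow [0.4392 0.0324] if 38mm higher [ 0.4431 -0.0089]
[0, -53, 8] pred shadow [0.4701 0.1336] if 38mm higher [0.4741 0.0923]
0.055 [0.4402 0.1255 0.055 ]
0.093 [0.432  0.0908 0.093 ]
```

Request:
drive_tool:
  steps:
    - {"dp": [0,0,10],"rotation": [0,0,0]}
    - {"dp": [0,0,10],"rotation": [0,0,0]}
    - {"dp": [0,0,10],"rotation": [0,0,0]}
    - {"dp": [0,0,10],"rotation": [0,0,0]}
    - {"dp": [0,0,8],"rotation": [0,0,0]}
    - {"dp": [0,0,0],"rotation": [0,0,0]}
    - {"dp": [0,0,0],"rotation": [0,0,0]}

```text
time: 8.52
tcp_pos: [0.4477, 0.1429, 0.0136]
orientation: [[0.956, -0.292, 0.001], [-0.292, -0.956, -0.0], [0.001, -0.0, -1.0]]
ft_force: [-0.8, 0.5, 0.3]
gripper_width: 0.0944
grip_force: 0.0
```

```bash
python3 - <<'E'
from h import *
np.set_printoptions(precision=4,suppress=True)
S=optics.get_image("scene")
o=ctrl.get_obs(); p=np.array(o["tcp_pos"]);R=np.array(o["orientation"]);print(o["time"],p,R[:,1],R[:,2],o["gripper_width"])
f=lambda q:(proj("scene",p+R@np.array(q))-[150,145])*6
for q in([8,59.5,8],[-8,59.5,8],[8,47,8],[-8,47,8],[0,-47,8]):print(q,f(np.array(q)/1000))
cv2.imwrite("pics/g5.png",cv2.resize(S[145:245,150:250],None,fx=6,fy=6,interpolation=2))
E
```

```text
8.575 [0.4478 0.143  0.0138] [-0.2919 -0.9565 -0.0004] [ 0.001   0.0001 -1.    ] 0.09415939145406332
[8, 59.5, 8] [361.5671 511.3355]
[-8, 59.5, 8] [322.7132 516.316 ]
[8, 47, 8] [359.4716 488.0618]
[-8, 47, 8] [320.9782 492.9563]
[0, -47, 8] [326.9091 328.2297]
```

View pics/g5.png

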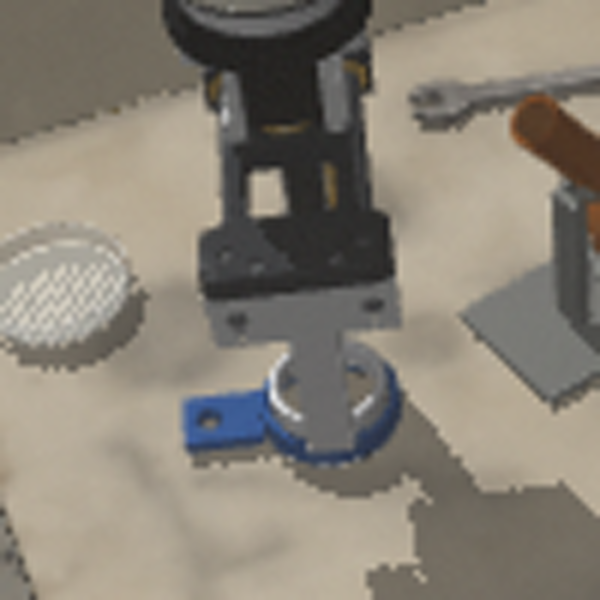

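Request:
drive_tool:
  steps:
    - {"dp": [0,0,0],"rotation": [0,0,0]}
    - {"dp": [0,0,0],"rotation": [0,0,0]}
    - {"dp": [0,0,0],"rotation": [0,0,0]}
    - {"dp": [0,0,0],"rotation": [0,0,0]}
  fingers: 0.6
  force: 4

```text
time: 9.07
tcp_pos: [0.4474, 0.1429, 0.0134]
orientation: [[0.956, -0.292, 0.0], [-0.292, -0.956, -0.0], [0.0, 0.0, -1.0]]
ft_force: [-0.4, -0.8, 0.2]
gripper_width: 0.0575
grip_force: 0.0
```

Request:
drive_tool:
  steps:
    - {"dp": [0,0,0],"rotation": [0,0,0]}
    - {"dp": [0,0,0],"rotation": [0,0,0]}
    - {"dp": [0,0,0],"rotation": [0,0,0]}

```text
time: 9.45
tcp_pos: [0.4474, 0.1429, 0.0134]
orientation: [[0.956, -0.292, 0.0], [-0.292, -0.956, -0.0], [0.0, 0.0, -1.0]]
ft_force: [-0.2, 0.0, 0.2]
gripper_width: 0.0378
grip_force: 0.0
```

Request:
drive_tool:
  steps:
    - {"dp": [0,0,0],"rotation": [0,0,0]}
    - {"dp": [0,0,0],"rotation": [0,0,0]}
    - {"dp": [0,0,0],"rotation": [0,0,0]}
    - {"dp": [0,0,0],"rotation": [0,0,0]}
    - {"dp": [0,0,0],"rotation": [0,0,0]}
    - {"dp": [0,0,6],"rotation": [0,0,0]}
    - {"dp": [0,0,6],"rotation": [0,0,0]}
    - {"dp": [0,0,6],"rotation": [0,0,0]}
    - {"dp": [0,0,4],"rotation": [0,0,0]}
    - {"dp": [0,0,0],"rotation": [0,0,0]}
    - {"dp": [0,0,0],"rotation": [0,0,0]}
  fingers: 0

```text
time: 10.82
tcp_pos: [0.4476, 0.1429, -0.0085]
orientation: [[0.956, -0.292, 0.0], [-0.292, -0.956, -0.0], [0.0, -0.0, -1.0]]
ft_force: [0.2, -0.2, -0.5]
gripper_width: 0.0938
grip_force: 0.0
```

```bash
python3 - <<'E'
from h import *
np.set_printoptions(precision=4,suppress=True)
S=optics.get_image("scene")
o=ctrl.get_obs(); p=np.array(o["tcp_pos"]);R=np.array(o["orientation"]);print(o["time"],p,o["ft_force"],o["gripper_width"])
f=lambda q:(proj("scene",p+R@np.array(q))-[160,175])*8
for dz in(8,-25,-30):
  for q in([8,59.5,dz],[-8,59.5,dz],[8,47,dz],[-8,47,dz]):print(q,f(np.array(q)/1000))
cv2.imwrite("pics/g6.png",cv2.resize(S[175:240,160:235],None,fx=8,fy=8,interpolation=2))
E
```

```text
10.875 [ 0.4476  0.1429 -0.0084] [-0.0828  0.7107 -0.2935] 0.09387068162590322
[8, 59.5, 8] [408.4286 486.3969]
[-8, 59.5, 8] [357.5031 492.9877]
[8, 47, 8] [405.6241 455.477 ]
[-8, 47, 8] [355.1632 461.9557]
[8, 59.5, -25] [398.0592 420.0245]
[-8, 59.5, -25] [345.801  426.6713]
[8, 47, -25] [395.281  388.9413]
[-8, 47, -25] [343.5119 395.4723]
[8, 59.5, -30] [396.4413 409.6684]
[-8, 59.5, -30] [343.9751 416.3234]
[8, 47, -30] [393.6676 378.5626]
[-8, 47, -30] [341.6943 385.1012]
```

View pics/g6.png

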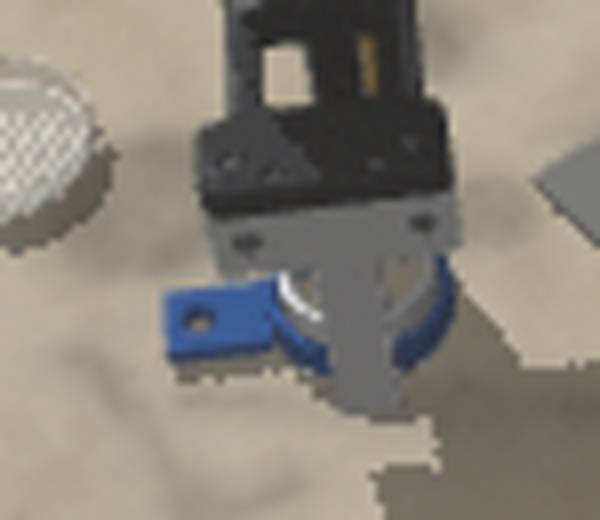

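Request:
drive_tool:
  steps:
    - {"dp": [0,0,6],"rotation": [0,0,0]}
    - {"dp": [0,0,6],"rotation": [0,0,0]}
    - {"dp": [0,0,2],"rotation": [0,0,0]}
    - {"dp": [0,0,2],"rotation": [0,0,0]}
    - {"dp": [0,0,0],"rotation": [0,0,0]}
    - {"dp": [0,0,0],"rotation": [0,0,0]}

```text
time: 11.62
tcp_pos: [0.447, 0.1428, -0.0238]
orientation: [[0.957, -0.292, -0.001], [-0.292, -0.957, -0.0], [-0.001, 0.001, -1.0]]
ft_force: [-3.2, -0.3, 6.0]
gripper_width: 0.094
grip_force: 2.8
```

Request:
drive_tool:
  steps:
    - {"dp": [0,0,-2.5],"rotation": [0,0,0]}
    - {"dp": [0,0,0],"rotation": [0,0,0]}
    - {"dp": [0,0,0],"rotation": [0,0,0]}
    - {"dp": [0,0,0],"rotation": [0,0,0]}
    - {"dp": [0,0,0],"rotation": [0,0,0]}
    - {"dp": [0,0,0],"rotation": [0,0,0]}
  fingers: 0.6
  force: 15

```text
time: 12.38
tcp_pos: [0.4473, 0.1429, -0.0223]
orientation: [[0.956, -0.292, -0.0], [-0.292, -0.956, -0.0], [-0.0, 0.0, -1.0]]
ft_force: [-0.2, 0.1, -0.8]
gripper_width: 0.0606
grip_force: 15.0
```

Request:
drive_tool:
  steps:
    - {"dp": [0,0,-10],"rotation": [0,0,0]}
    - {"dp": [0,0,-20],"rotation": [0,0,0]}
    - {"dp": [0,0,-25],"rotation": [0,0,0]}
    - {"dp": [0,0,-25],"rotation": [0,0,0]}
    - {"dp": [0,0,-20],"rotation": [0,0,0]}
    - {"dp": [20.3,23.3,0],"rotation": [0,0,0]}
    - {"dp": [20.3,23.3,0],"rotation": [0,0,0]}
    - {"dp": [20.3,23.3,0],"rotation": [0,0,0]}
    - {"dp": [20.3,23.3,0],"rotation": [0,0,0]}
    - {"dp": [20.3,23.3,0],"rotation": [0,0,0]}
    - {"dp": [20.3,23.3,0],"rotation": [0,0,0]}
    - {"dp": [20.3,23.3,0],"rotation": [0,0,0]}
    - {"dp": [20.3,23.3,0],"rotation": [0,0,0]}
    - {"dp": [0,0,0],"rotation": [0,0,-0.096]}
    - {"dp": [0,0,0],"rotation": [0,0,-0.096]}
    - {"dp": [0,0,20],"rotation": [0,0,0]}
    - {"dp": [0,0,20],"rotation": [0,0,0]}
    - {"dp": [0,0,0],"rotation": [0,0,0]}
    - {"dp": [0,0,0],"rotation": [0,0,0]}

```text
time: 14.75
tcp_pos: [0.5487, -0.083, 0.0388]
orientation: [[0.995, -0.104, 0.001], [-0.104, -0.995, -0.0], [0.001, 0.0, -1.0]]
ft_force: [-0.1, -0.4, -1.9]
gripper_width: 0.0605
grip_force: 15.0
```

```bash
cat > look.py <<'E'
from h import *
np.set_printoptions(precision=4,suppress=True)
o=ctrl.get_obs(); p=np.array(o["tcp_pos"]);print(o["time"],p,o["orientation"],o["gripper_width"])
zf=p[2]+.0223   # feet height
print("feet",zf)
for n in("top","scene"):
  I=optics.get_image(n); cv2.imwrite(f"pics/L_{n}.png",I)
  for k,z in(("ear_hole",zf+.004),("ring_carrier",zf),("slot_centre",.026),("plate_centre",.026)):
    b=best(n,k)
    if b[0] is not None: print(n,k,b[1],b[0],atz(n,b[0],z)[:2])
  h=cv2.cvtColor(I,cv2.COLOR_BGR2HSV); m=cv2.inRange(h,(100,110,40),(130,255,255))
  k,_,st,ce=cv2.connectedComponentsWithStats(m); i=1+np.argmax(st[1:,4]); print("blue",st[i],ce[i])
E
python3 look.py
```

```text
14.75 [ 0.5487 -0.083   0.0388] [[ 0.9946 -0.104   0.001 ]
 [-0.104  -0.9946 -0.0004]
 [ 0.001   0.0003 -1.    ]] 0.060523750677269145
feet 0.06107275007680592
top ear_hole 0.62 [323.2 204.3] [ 0.54   -0.0763]
top ring_carrier 0.58 [327.4 200.7] [ 0.5485 -0.0865]
top slot_centre 0.81 [322.  224.3] [ 0.4971 -0.0773]
top plate_centre 0.72 [322.6 202.4] [ 0.5485 -0.0803]
blue [323 210  13  20  96] [327.6771 219.625 ]
scene ear_hole 0.86 [259.6 255.9] [ 0.4958 -0.0755]
scene ring_carrier 0.77 [280.4 253.4] [ 0.5401 -0.0871]
scene slot_centre 0.91 [264.5 269.1] [ 0.502  -0.0871]
scene plate_centre 0.72 [281.3 259.1] [ 0.5475 -0.0804]
blue [254 244  31  19 228] [266.943  255.6886]
```

```bash
python3 - <<'E'
from h import *
np.set_printoptions(precision=4,suppress=True)
zf=.0611
for n,(x0,x1,y0,y1) in(("top",(318,340,206,234)),("scene",(250,290,240,272))):
  I=cv2.imread(f"pics/L_{n}.png").astype(int); print(n,x0,y0)
  for y in range(y0,y1):
    print(y," ".join("B%2d"%(b//10) if b-r>25 else ".%2d"%((b+g+r)//30) for b,g,r in I[y,x0:x1]))
for n in("top","scene"):
  print(n,"pred hole top",proj(n,[.497,-.0776,zf+.0075]),"pred axis",proj(n,[.5487,-.083,zf+.0155]), "ear end",proj(n,[.5487-.063*.9946,-.083+.063*.104,zf+.0075]))
E
```

```text
top 318 206
206 B 8 B 8 B 8 B 8 B 8 B 8 B 8 B 8 B 7 . 7 . 5 . 1 . 0 . 1 . 4 . 9 .13 .16 .16 .13 B 7 B 6
207 B 8 B 8 B 8 B 8 B 8 B 8 B 8 B 8 B 7 . 6 . 8 . 7 . 5 . 2 . 0 . 1 . 4 . 9 .11 .11 .15 .16
208 B 7 B 8 B 8 B 7 B 8 B 8 B 8 B 8 B 7 . 5 . 7 . 7 . 6 . 4 . 2 . 0 . 0 . 0 . 1 . 4 .10 .11
209 B 8 B 8 B 8 B 8 B 8 B 8 B 8 B 8 B 6 . 4 . 5 . 7 .13 .18 .20 .16 . 5 . 1 . 1 . 0 . 0 . 1
210 B 8 B 8 B 8 B 8 B 8 B 8 B 8 B 7 . 8 .15 .19 .19 .21 .21 .19 .13 B 8 B 7 . 4 . 3 . 2 . 2
211 B 8 B 8 B 8 B 8 B 8 B 8 B 8 B 6 .12 .19 .20 .18 .16 .12 . 8 B 9 B 8 B 6 . 4 . 4 . 4 . 4
212 B 8 B 8 B 8 B 8 B 8 B 8 B 8 B 6 . 8 .12 .12 B13 B13 B12 B12 B 9 . 5 . 4 . 4 . 4 . 4 . 3
213 B 8 B 8 B 8 B 8 B 8 B 8 B 8 B 6 B10 B13 B13 B13 B13 B11 B 9 . 5 . 4 . 4 . 4 . 4 . 4 . 4
214 B 8 B 8 B 8 B 8 B 8 B 8 B 7 B 7 B10 B13 B13 B12 B10 . 7 . 5 . 4 . 4 . 4 . 4 . 4 . 3 . 7
215 B 8 B 8 B 8 B 8 B 8 B 8 B 7 B 7 B12 B14 B14 B14 B12 . 7 . 6 . 3 . 4 . 4 . 4 . 3 . 5 .10
216 B 8 B 8 B 8 B 8 B 8 B 8 . 6 B 8 B13 B15 B14 B15 B12 . 7 . 6 . 4 . 4 . 4 . 3 . 5 .10 .12
217 B 8 B 8 B 8 B 8 B 8 B 8 . 6 B10 B15 B15 B15 B15 B12 . 7 . 6 . 4 . 3 . 3 
[... 6243 characters left out ...]
 6 . 5 . 5 . 5
269 .21 .20 .21 .21 .20 .20 .20 .20 .20 .21 .13 . 6 . 4 .10 .20 .14 . 9 . 8 . 8 . 8 . 8 . 8 . 8 . 8 . 8 . 8 . 8 . 8 . 8 . 6 . 6 . 6 . 6 . 5 . 6 . 5 . 6 . 5 . 5 . 5
270 .20 .20 .20 .21 .20 .20 .20 .20 .20 .20 .16 .12 .20 .13 .20 .20 .14 . 9 . 8 . 8 . 8 . 8 . 8 . 8 . 8 . 8 . 8 . 8 . 8 . 6 . 6 . 6 . 5 . 5 . 6 . 5 . 6 . 5 . 5 . 5
271 .20 .20 .20 .21 .21 .20 .20 .20 .20 .20 .20 .20 .21 .20 .20 .20 .20 .12 . 8 . 8 . 8 . 8 . 8 . 8 . 8 . 8 . 8 . 6 . 8 . 6 . 6 . 6 . 6 . 6 . 5 . 6 . 6 . 5 . 6 . 6
top pred hole top [324.6343 223.3437] pred axis [326.8132 199.8496] ear end [324.2742 228.2838]
scene pred hole top [260.5298 255.4556] pred axis [283.2705 246.2845] ear end [255.6532 256.955 ]
```

```bash
python3 - <<'E'
from h import *
np.set_printoptions(precision=4,suppress=True)
print("scene hole",atz("scene",(259.8,255.6),.0665),"top hole",atz("top",(324.4,224.2),.0665),"top ear end",atz("top",(327,229.4),.0686))
print("pred",[.5487-.052*.9946,-.083+.052*.104])
for z in(.026,.036):print(z,"pin px from pos (.498,-.0745)",proj("scene",[.498,-.0745,z]),proj("top",[.498,-.0745,z]))
S=cv2.imread("pics/scene0.png").astype(int);T=cv2.imread("pics/top0.png").astype(int)
for y in range(259,274):print(y,S[y,254:268].sum(1)//3)
print()
for y in range(219,229):print(y,T[y,314:328].sum(1)//3)
E
```

```text
scene hole [ 0.4961 -0.0759  0.0665] top hole [ 0.4952 -0.0773  0.0665] top ear end [ 0.4835 -0.0824  0.0686]
pred [0.49698079999999994, -0.07759200000000001]
0.026 pin px from pos (.498,-.0745) [260.3321 265.396 ] [320.7731 223.9111]
0.036 pin px from pos (.498,-.0745) [260.3256 262.8418] [321.3274 223.6846]
259 [174 174 175 173 172 172 173 172 125  77  73  73  72  73]
260 [173 174 176 175 172 172 172 172 126  78  74  73  73  71]
261 [174 174 176 175 174 174 175 174 125  78  72  72  72  71]
262 [173 174 174 175 176 154 145 155 122  75  71  72  71  72]
263 [176 174 174 175  81 133 134 133  90  71  72  71  72  71]
264 [174 175 174 175 106 110 115 111 116  74  72  74  72  73]
265 [174 174 175 175 136  90  87  82 113 119  77  71  72  72]
266 [175 175 176 177 173  94  85  78  78 109  74  72  71  72]
267 [174 174 176 176 176 121  58  44  43 106 120  77  71  70]
268 [173 174 173 175 175 171  65  41  40  72 168  83  70  71]
269 [174 174 173 174 175 174 110  52  41  87 169 125  75  71]
270 [173 174 174 174 173 174 140 105 167 113 170 170 121  74]
271 [176 175 175 175 173 174 171 171 175 172 174 172 170 101]
272 [176 176 176 175 176 173 173 175 174 174 174 173 173 168]
273 [175 174 174 175 174 175 174 173 176 174 173 173 173 171]

219 [145  82  48  55  59  61  63  65  65  64  66  65  64  64]
220 [191 178 161 115  63  54  56  59  58  61  62  57  56  56]
221 [193 198 200 193 169 150 122  79  84  86  66  60  95 111]
222 [189 195 188 151 129 140 144 144 174 164 156 189 189 186]
223 [189 197 182 109  30  94 142 156 146 102 101 132 137 172]
224 [193 199 170  77   0  93 149 157 115   1   0  89 157 187]
225 [194 198 172 127 104 103 123 105  52   0   0 132 199 198]
226 [194 195 189 186 182 178 180 175 174 155 123 165 198 194]
227 [191 192 191 194 196 197 201 203 202 196 184 189 192 191]
228 [191 191 191 191 191 194 195 195 195 194 194 193 191 192]
```

Request:
drive_tool:
  steps:
    - {"dp": [2,-2.4,10],"rotation": [0,0,0]}
    - {"dp": [0,0,10],"rotation": [0,0,0]}
    - {"dp": [0,0,0],"rotation": [0,0,0]}
    - {"dp": [0,0,0],"rotation": [0,0,0]}

```text
time: 15.75
tcp_pos: [0.5504, -0.0806, 0.0176]
orientation: [[0.995, -0.104, -0.0], [-0.104, -0.995, -0.0], [-0.0, 0.0, -1.0]]
ft_force: [-0.1, 0.4, -1.1]
gripper_width: 0.0603
grip_force: 15.0
```

```bash
python3 look.py; python3 - <<'E'
import cv2
for n,(x0,x1,y0,y1) in(("top",(316,336,214,234)),("scene",(250,270,252,276))):
  I=cv2.imread(f"pics/L_{n}.png").astype(int); print(n,x0,y0)
  for y in range(y0,y1):
    print(y," ".join("B%2d"%(b//10) if b-r>25 else ".%2d"%((b+g+r)//30) for b,g,r in I[y,x0:x1]))
E
```

```text
15.75 [ 0.5504 -0.0806  0.0176] [[ 0.9946 -0.104  -0.0005]
 [-0.104  -0.9946 -0.    ]
 [-0.0005  0.0001 -1.    ]] 0.06032197782706218
feet 0.03988896595776213
top ear_hole 0.71 [321.4 225.7] [ 0.493  -0.0735]
top ring_carrier 0.54 [321.1 201.4] [ 0.5494 -0.0751]
top plate_centre 0.83 [321.5 203.2] [ 0.5466 -0.0777]
blue [319 210  15  19 114] [324.8421 219.4035]
scene ear_hole 0.87 [259.9 262. ] [ 0.4958 -0.0769]
scene ring_carrier 0.69 [281.4 257.5] [ 0.5447 -0.0849]
scene slot_centre 0.75 [262.6 267.2] [ 0.5004 -0.0809]
scene plate_centre 0.6 [284.7 258.1] [ 0.5557 -0.0814]
blue [255 248  30  19 220] [267.1136 259.9227]
top 316 214
214 B 8 B 8 B 8 B 8 B 8 . 5 B 9 B13 B13 B13 B13 B11 . 5 . 3 . 4 . 4 . 4 . 4 . 4 . 4
215 B 8 B 8 B 8 B 8 B 8 B 6 B11 B14 B14 B14 B14 B14 B11 . 4 . 4 . 4 . 4 . 4 . 4 . 3
216 B 8 B 8 B 7 B 7 B 7 B 6 B11 B15 B15 B14 B14 B14 B10 . 4 . 4 . 4 . 4 . 4 . 4 . 3
217 B 8 B 8 B 8 B 7 B 7 B 7 B12 B15 B15 B14 B15 B14 B 9 . 4 . 4 . 4 . 4 . 4 . 3 . 2
218 B 7 B 7 B 8 B 8 . 6 B 8 B13 B15 B15 B15 B15 B14 B 9 . 3 . 4 . 4 . 4 . 3 . 5 . 8
219 B 8 B 7 B 8 B 8 . 6 B10 B15 B15 B14
[... 2550 characters left out ...]
 .12 . 9 . 6 . 6 . 6 . 6 . 6
268 .21 .21 .21 .21 .20 .20 .20 .20 .10 .12 . 5 . 4 . 4 . 8 .12 . 7 . 6 . 6 . 6 . 6
269 .20 .21 .21 .21 .21 .20 .20 .20 .20 .13 . 8 . 5 . 4 .10 .12 . 9 . 6 . 6 . 6 . 6
270 .20 .20 .20 .21 .20 .20 .20 .20 .20 .13 .10 . 8 .12 .12 .13 .12 . 9 . 6 . 6 . 6
271 .20 .20 .20 .21 .21 .20 .20 .21 .20 .20 .13 .12 .13 .13 .13 .20 .20 . 9 . 6 . 6
272 .20 .21 .21 .21 .21 .20 .21 .21 .21 .20 .13 .13 .13 .13 .20 .20 .14 .12 . 8 . 6
273 .20 .21 .20 .21 .21 .21 .21 .21 .20 .20 .13 .13 .13 .13 .13 .13 .13 .12 .12 . 9
274 .20 .21 .21 .21 .21 .20 .20 .20 .20 .20 .20 .13 .13 .13 .12 .12 .12 .12 .12 .12
275 .20 .21 .21 .21 .20 .20 .20 .20 .20 .20 .20 .20 .13 .13 .13 .13 .12 .12 .12 .12
```

```bash
python3 - <<'E'
from h import *
np.set_printoptions(precision=4,suppress=True)
print("scene hole",atz("scene",(260,260.2),.0474),"pin",atz("scene",(260.1,262.9),.036))
print("top hole",atz("top",(321.8,224.2),.0474),"pin",atz("top",(320.6,223.6),.036))
E
```

```text
scene hole [ 0.497  -0.0749  0.0474] pin [ 0.4975 -0.0744  0.036 ]
top hole [ 0.4962 -0.074   0.0474] pin [ 0.4982 -0.0728  0.036 ]
```

Request:
drive_tool:
  steps:
    - {"dp": [1.1,-1,0],"rotation": [0,0,0]}
    - {"dp": [0,0,2],"rotation": [0,0,0]}
    - {"dp": [0,0,2],"rotation": [0,0,0]}
    - {"dp": [0,0,2],"rotation": [0,0,0]}
    - {"dp": [0,0,2],"rotation": [0,0,0]}
    - {"dp": [0,0,2],"rotation": [0,0,0]}
    - {"dp": [0,0,1],"rotation": [0,0,0]}
    - {"dp": [0,0,0],"rotation": [0,0,0]}

```text
time: 17.25
tcp_pos: [0.5517, -0.0797, 0.0068]
orientation: [[0.995, -0.104, -0.0], [-0.104, -0.995, -0.0], [-0.0, 0.0, -1.0]]
ft_force: [-0.4, 0.0, -1.5]
gripper_width: 0.0607
grip_force: 15.0
```

Request:
drive_tool:
  steps:
    - {"dp": [0,0,1],"rotation": [0,0,0]}
    - {"dp": [0,0,1],"rotation": [0,0,0]}
    - {"dp": [0,0,0.7],"rotation": [0,0,0]}
    - {"dp": [0,0,0],"rotation": [0,0,0]}

```text
time: 17.75
tcp_pos: [0.5517, -0.0797, 0.0042]
orientation: [[0.995, -0.104, 0.0], [-0.104, -0.995, -0.0], [0.0, 0.0, -1.0]]
ft_force: [0.5, 0.3, -1.2]
gripper_width: 0.0603
grip_force: 15.0
```

Request:
drive_tool:
  steps:
    - {"dp": [0,0,0.7],"rotation": [0,0,0]}
    - {"dp": [0,0,0.5],"rotation": [0,0,0]}
    - {"dp": [0,0,0],"rotation": [0,0,0]}

```text
time: 18.12
tcp_pos: [0.5519, -0.0798, 0.0037]
orientation: [[0.995, -0.104, 0.001], [-0.104, -0.995, -0.0], [0.001, 0.0, -1.0]]
ft_force: [-1.8, 0.6, 3.0]
gripper_width: 0.0605
grip_force: 15.0
```

Request:
drive_tool:
  steps:
    - {"dp": [0,0,-0.5],"rotation": [0,0,0]}
    - {"dp": [0,0,0],"rotation": [0,0,0]}
    - {"dp": [0,0,0],"rotation": [0,0,0]}
    - {"dp": [0,0,0],"rotation": [0,0,0]}
    - {"dp": [0,0,0],"rotation": [0,0,0]}
    - {"dp": [0,0,-10],"rotation": [0,0,0]}
    - {"dp": [0,0,-30],"rotation": [0,0,0]}
    - {"dp": [0,0,-50],"rotation": [0,0,0]}
    - {"dp": [0,0,-50],"rotation": [0,0,0]}
    - {"dp": [0,0,-40],"rotation": [0,0,0]}
    - {"dp": [-50,-20,-20],"rotation": [0,0,0]}
    - {"dp": [-50,-50,0],"rotation": [0,0,0]}
    - {"dp": [0,-50,0],"rotation": [0,0,0]}
    - {"dp": [0,-50,0],"rotation": [0,0,0]}
    - {"dp": [0,0,0],"rotation": [0,0,-0.16]}
    - {"dp": [0,0,0],"rotation": [0,0,-0.16]}
    - {"dp": [0,0,0],"rotation": [0,0,0]}
  fingers: 0

```text
time: 20.25
tcp_pos: [0.4752, 0.0936, 0.2042]
orientation: [[0.977, 0.213, 0.001], [0.213, -0.977, -0.0], [0.001, 0.0, -1.0]]
ft_force: [-1.1, -0.0, 0.2]
gripper_width: 0.0941
grip_force: 0.0
```

```bash
cat > look2.py <<'E'
from h import *
np.set_printoptions(precision=4,suppress=True)
o=ctrl.get_obs(); print(o["time"],o["tcp_pos"],o["orientation"],o["qpos"])
Z=dict(flask=.037,flask_mouth=.1287,cradle=0,ring_carrier=.026,ear_hole=.030,plate_centre=.026)
for n in("top","scene"):
  cv2.imwrite(f"pics/M_{n}.png",optics.get_image(n))
  for k in Z:
    b=best(n,k)
    if b[0] is not None: print(n,k,b[1],b[0],atz(n,b[0],Z[k])[:2])
E
python3 look2.py; python3 - <<'E'
from h import *
f=lambda p:np.array(p)/3+[190,100]
for a,b in(((47,207),(80,352)),((130,190),(160,333))):
  d=atz("top",f(a),.004)-atz("top",f(b),.004);print("cradle yaw",np.degrees(np.arctan2(d[1],d[0])))
E
```

```text
20.25 [0.4752 0.0936 0.2042] [[ 0.9771  0.2127  0.0011]
 [ 0.2127 -0.9771 -0.    ]
 [ 0.0011  0.0003 -1.    ]] [ 4.4347 -3.677  84.7269 -0.0074 98.8866 82.1513]
top flask 0.67 [218.8 175.9] [0.6136 0.1636]
top cradle 0.42 [224.2 178.4] [0.6138 0.1551]
top ear_hole 0.75 [319.4 221.7] [ 0.503 -0.071]
top plate_centre 0.93 [322.5 202. ] [ 0.5494 -0.0801]
scene flask 0.6 [256.6 179.3] [0.6067 0.1673]
scene flask_mouth 0.9 [237.4 166.2] [0.5436 0.1423]
scene cradle 0.65 [260.3 188.2] [0.617  0.1657]
scene ring_carrier 0.78 [281.9 258.9] [ 0.549  -0.0805]
scene ear_hole 0.82 [259.1 263.3] [ 0.4968 -0.0708]
scene plate_centre 0.8 [283.8 257.3] [ 0.5549 -0.0787]
cradle yaw 13.040680905476771
cradle yaw 11.526287818782695
```

```bash
cat > fit.py <<'E'
from h import *
from scipy.optimize import minimize
def pts(x,y,z,th,ps):
    n=np.array([-np.sin(th)*np.cos(ps),-np.sin(th)*np.sin(ps),np.cos(th)]); c=np.array([x,y,z])
    u,v=np.meshgrid(np.linspace(0,2*np.pi,40),np.linspace(0,np.pi,20)); s=c+.032*np.c_[(np.cos(u)*np.sin(v)).ravel(),(np.sin(u)*np.sin(v)).ravel(),np.cos(v).ravel()]
    e1=np.cross(n,[0,1,0]);e1/=np.linalg.norm(e1);e2=np.cross(n,e1); a=np.linspace(0,2*np.pi,40)
    cyl=np.vstack([c+h*n+.011*(np.cos(a)[:,None]*e1+np.sin(a)[:,None]*e2) for h in(.02,.112)]); return s,cyl
def model(n,shape,*q,k=8,roi=None):
    K,t,R,_=cam(n); m=np.zeros((shape[0]*k,shape[1]*k),np.uint8)
    for P in pts(*q):
        c=(P-t)@R*[1,-1,-1]; u=c@K.T; u=u[:,:2]/u[:,2:]-roi[:2]
        cv2.fillConvexPoly(m,cv2.convexHull(np.round((u+.5)*k).astype(np.int32)),255)
    return cv2.resize(m,shape[::-1],interpolation=cv2.INTER_AREA)/255.
def amber(I):
    h=cv2.cvtColor(I,cv2.COLOR_BGR2HSV); return cv2.inRange(h,(3,120,30),(22,255,255))/255.
E
python3 - <<'E'
from fit import *
np.set_printoptions(precision=4,suppress=True)
for n,r in(("top",(200,158,245,212)),("scene",(228,152,280,204))):
    A=amber(cv2.imread(f"pics/{n}0.png"))[r[1]:r[3],r[0]:r[2]]; print(n,A.sum())
    f=lambda q:((model(n,A.shape,q[0],q[1],.037,np.radians(35),q[2],roi=np.array(r))-A)**2).sum()
    b=min((minimize(f,[.611,.158,ps],method="Nelder-Mead",options=dict(initial_simplex=np.array([.611,.158,ps])+np.vstack([np.zeros(3),np.diag([.006,.006,.1])]))) for ps in(.15,.3)),key=lambda b:b.fun)
    print(n,b.x,np.degrees(b.x[2]),b.fun)
E
```

```text
top 663.0
top [0.6109 0.162  0.2355] 13.494690288376248 28.921537870049978
scene 533.0
scene [0.6104 0.1627 0.262 ] 15.010025687460029 48.30023836985775
```

Request:
drive_tool:
  steps:
    - {"dp": [0,0,0],"rotation": [0,0,-0.012]}
    - {"dp": [0,0,0],"rotation": [0,0.153,0]}
    - {"dp": [0,0,0],"rotation": [0,0.153,0]}
    - {"dp": [0,0,0],"rotation": [0,0.153,0]}
    - {"dp": [0,0,0],"rotation": [0,0.152,0]}
    - {"dp": [12.5,-18,0],"rotation": [0,0,0]}
    - {"dp": [12.5,-18,0],"rotation": [0,0,0]}
    - {"dp": [0,0,36],"rotation": [0,0,0]}
    - {"dp": [0,0,36],"rotation": [0,0,0]}
    - {"dp": [0,0,36],"rotation": [0,0,0]}
    - {"dp": [0,0,0],"rotation": [0,0,0]}
    - {"dp": [0,0,0],"rotation": [0,0,0]}

```text
time: 22.45
tcp_pos: [0.5475, 0.147, 0.1305]
orientation: [[0.797, 0.226, 0.56], [0.185, -0.974, 0.13], [0.575, 0.0, -0.818]]
ft_force: [0.5, 0.0, -0.5]
gripper_width: 0.0941
grip_force: 0.0
```

```bash
python3 - <<'E'
from h import *
np.set_printoptions(precision=4,suppress=True)
S=optics.get_image("scene");cv2.imwrite("pics/S7.png",S);T=optics.get_image("top");cv2.imwrite("pics/T7.png",T)
o=ctrl.get_obs(); p=np.array(o["tcp_pos"]);R=np.array(o["orientation"]);print(o["time"],p,R,o["qpos"])
x0,y0,k=190,105,6
f=lambda n,P,x0,y0:np.round((proj(n,P)-[x0,y0])*k)
for nm,off in(("tool",-.032*R[:,2]),("world",np.array([0,0,.032]))):
  for q in([8,50,8],[-8,50,8],[0,-50,8],[37,88,-89],[-37,88,-89]):
    P=p+off+R@np.array(q)/1000; print(nm,q,f("scene",P,x0,y0),f("top",P,195,150)+[0,0])
c=np.zeros((590,800,3),np.uint8); a=cv2.resize(S[y0:y0+95,x0:x0+75],None,fx=k,fy=k,interpolation=2); b=cv2.resize(T[150:245,195:252],None,fx=k,fy=k,interpolation=2)
c[:570,:450]=a; c[:570,458:800]=b; cv2.imwrite("pics/g7.png",c)
E
```

```text
22.55 [0.5479 0.1471 0.1318] [[ 0.7959  0.2258  0.5617]
 [ 0.1848 -0.9742  0.1298]
 [ 0.5765  0.0005 -0.8171]] [  6.9941 -18.6114 113.1761   4.4943  50.4628  82.1639]
tool [8, 50, 8] [350. 378.] [293. 270.]
tool [-8, 50, 8] [323. 410.] [303. 310.]
tool [0, -50, 8] [186. 267.] [ 14. 359.]
tool [37, 88, -89] [337. 264.] [420. 303.]
tool [-37, 88, -89] [200. 434.] [468. 506.]
world [8, 50, 8] [387. 346.] [279. 215.]
world [-8, 50, 8] [361. 379.] [290. 256.]
world [0, -50, 8] [222. 238.] [ -1. 305.]
world [37, 88, -89] [379. 228.] [405. 241.]
world [-37, 88, -89] [243. 398.] [454. 447.]
```

View pics/g7.png

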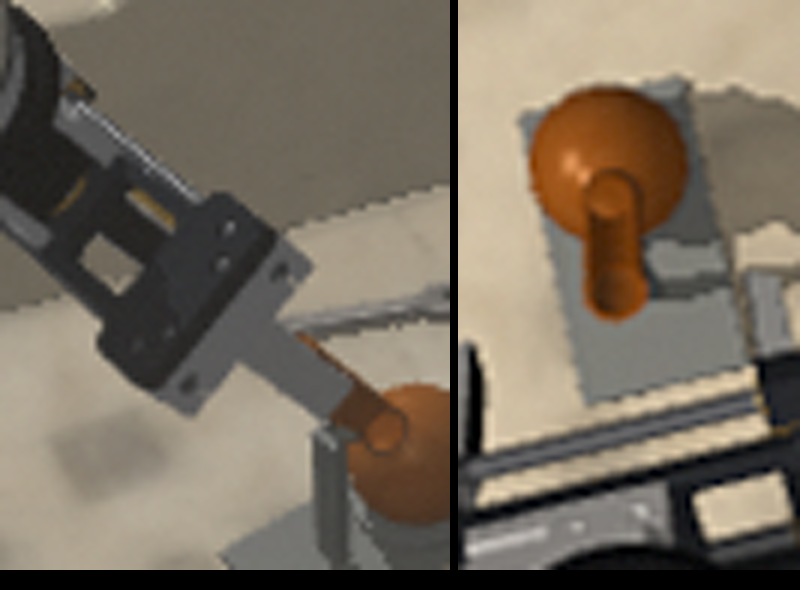

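Request:
drive_tool:
  steps:
    - {"dp": [-1.6,0,15],"rotation": [0,0,0]}
    - {"dp": [0,0,15],"rotation": [0,0,0]}
    - {"dp": [0,0,15],"rotation": [0,0,0]}
    - {"dp": [0,0,15],"rotation": [0,0,0]}
    - {"dp": [0,0,9.5],"rotation": [0,0,0]}
    - {"dp": [0,0,0],"rotation": [0,0,0]}
    - {"dp": [0,0,0],"rotation": [0,0,0]}

```text
time: 23.42
tcp_pos: [0.5851, 0.1558, 0.0719]
orientation: [[0.798, 0.226, 0.559], [0.185, -0.974, 0.13], [0.574, 0.0, -0.819]]
ft_force: [0.7, 0.4, -0.6]
gripper_width: 0.094
grip_force: 0.0
```

Request:
drive_tool:
  steps:
    - {"dp": [1.5,0,0],"rotation": [0,0,0]}
    - {"dp": [0,0,0],"rotation": [0,0,0]}
    - {"dp": [0,0,0],"rotation": [0,0,0]}
    - {"dp": [0,0,0],"rotation": [0,0,0]}
    - {"dp": [0,0,0],"rotation": [0,0,0]}
    - {"dp": [0,0,0],"rotation": [0,0,0]}
    - {"dp": [0,0,0],"rotation": [0,0,0]}
    - {"dp": [0,0,0],"rotation": [0,0,0]}
    - {"dp": [0,0,0],"rotation": [0,0,0]}
  fingers: 0.95
  force: 30

```text
time: 24.55
tcp_pos: [0.5862, 0.1559, 0.0725]
orientation: [[0.798, 0.226, 0.559], [0.185, -0.974, 0.129], [0.574, 0.0, -0.819]]
ft_force: [1.1, -0.7, 0.3]
gripper_width: 0.0217
grip_force: 30.0
```

Request:
drive_tool:
  steps:
    - {"dp": [2.9,0,-4.1],"rotation": [0,0,0]}
    - {"dp": [5.7,0,-8.2],"rotation": [0,0,0]}
    - {"dp": [8.6,0,-12.3],"rotation": [0,0,0]}
    - {"dp": [8.6,0,-12.3],"rotation": [0,0,0]}
    - {"dp": [8.6,0,-12.3],"rotation": [0,0,0]}
    - {"dp": [8.6,0,-12.3],"rotation": [0,0,0]}
    - {"dp": [8.6,0,-12.3],"rotation": [0,0,0]}
    - {"dp": [8.6,0,-12.3],"rotation": [0,0,0]}
    - {"dp": [8.6,0,-12.3],"rotation": [0,0,0]}
    - {"dp": [8.6,0,-12.3],"rotation": [0,0,0]}
    - {"dp": [5.7,0,-8.2],"rotation": [0,0,0]}
    - {"dp": [0,0,0],"rotation": [0,0,0]}
    - {"dp": [0,0,0],"rotation": [0,0,0]}

```text
time: 26.18
tcp_pos: [0.5855, 0.1559, 0.2165]
orientation: [[0.799, 0.226, 0.558], [0.185, -0.974, 0.129], [0.572, -0.0, -0.82]]
ft_force: [-0.5, 0.4, -0.9]
gripper_width: 0.0218
grip_force: 30.0
```

```bash
cat > fl.py <<'E'
from fit import *
import sys
np.set_printoptions(precision=4,suppress=True)
o=ctrl.get_obs(); p=np.array(o["tcp_pos"]);R=np.array(o["orientation"]);print(o["time"],p,R[:,0],R[:,2],o["ft_force"],o["gripper_width"])
# nominal: bulb at rep TCP + L*toolz ; L=.043+
def est(L=.0435,d=0):
    b=p+L*R[:,2]; return b
D=[]
for n in("top","scene"):
    I=optics.get_image(n);cv2.imwrite(f"pics/F_{n}_{o['time']:.0f}.png",I); A0=amber(I)
    b=est(); c=proj(n,b).astype(int); r=np.array([c[0]-40,c[1]-45,c[0]+40,c[1]+40]); A=A0[r[1]:r[3],r[0]:r[2]]; D.append((n,r,A)); print(n,A.sum())
b0=est(); n0=-R[:,2]
def f(q,pr=False):
    s=0
    for n,r,A in D:
        nn=np.array([q[3],q[4],np.sqrt(max(1-q[3]**2-q[4]**2,0))]); th=np.arccos(nn[2]); ps=np.arctan2(-nn[1],-nn[0])
        m=model(n,A.shape,q[0],q[1],q[2],th,ps,roi=r); vis=1. 
        s+=((m-A)**2).sum()
    return s
x0=np.r_[b0,n0[:2]]
# two starts
res=[]
for dx in(0,.15):
    s=x0.copy(); s[3:]*=(1-dx*2)
    res.append(minimize(f,s,method="Nelder-Mead",options=dict(maxiter=400,xatol=1e-4,fatol=.05,initial_simplex=s+np.vstack([np.zeros(5),np.diag([.005,.005,.005,.06,.06])]))))
b=min(res,key=lambda r:r.fun); print([r.fun for r in res]); q=b.x
nn=np.array([q[3],q[4],np.sqrt(1-q[3]**2-q[4]**2)])
print("bulb",q[:3],"neck",nn,"tilt deg",np.degrees(np.arccos(nn[2])),"bulb rel tool mm",1000*R.T@(q[:3]-p),"neck in tool",R.T@nn)
E
python3 fl.py
```

```text
26.175 [0.5855 0.1559 0.2165] [0.7988 0.1851 0.5724] [ 0.5576  0.1293 -0.82  ] [-0.5256  0.4131 -0.8598] 0.021771502604380776
top 865.0
scene 533.0
[np.float64(383.85110342176085), np.float64(383.5166013071896)]
bulb [0.6106 0.1637 0.1794] neck [-0.5089 -0.122   0.8521] tilt deg 31.558210704404 bulb rel tool mm [ 0.2908 -1.8677 45.4323] neck in tool [ 0.0586  0.0039 -0.9983]
```

Request:
drive_tool:
  steps:
    - {"dp": [0,0,0],"rotation": [0,-0.06,0]}
    - {"dp": [0,0,0],"rotation": [0,-0.1,0]}
    - {"dp": [0,0,0],"rotation": [0,-0.1,0]}
    - {"dp": [0,0,0],"rotation": [0,-0.1,0]}
    - {"dp": [0,0,0],"rotation": [0,-0.1,0]}
    - {"dp": [0,0,0],"rotation": [0,-0.1,0]}
    - {"dp": [0,0,0],"rotation": [0,-0.049,0]}
    - {"dp": [-4.4,11.1,0],"rotation": [0,0,0]}
    - {"dp": [-8.8,22.2,0],"rotation": [0,0,0]}
    - {"dp": [-8.8,22.2,0],"rotation": [0,0,0]}
    - {"dp": [-8.8,22.2,0],"rotation": [0,0,0]}
    - {"dp": [-8.8,22.2,0],"rotation": [0,0,0]}
    - {"dp": [-8.8,22.2,0],"rotation": [0,0,0]}
    - {"dp": [-8.8,22.2,0],"rotation": [0,0,0]}
    - {"dp": [-8.8,22.2,0],"rotation": [0,0,0]}
    - {"dp": [-8.8,22.2,0],"rotation": [0,0,0]}
    - {"dp": [-8.8,22.2,0],"rotation": [0,0,0]}
    - {"dp": [-4.4,11.1,0],"rotation": [0,0,0]}
    - {"dp": [0,0,0],"rotation": [0,0,0]}
    - {"dp": [0,0,0],"rotation": [0,0,0]}

```text
time: 28.78
tcp_pos: [0.5503, -0.0795, 0.2173]
orientation: [[0.974, 0.226, 0.002], [0.226, -0.974, 0.001], [0.002, -0.0, -1.0]]
ft_force: [-0.3, 0.2, -1.1]
gripper_width: 0.0215
grip_force: 30.0
```

```bash
python3 fl.py; python3 - <<'E'
import cv2
for n,(x0,x1,y0,y1) in(("top",(310,338,186,228)),("scene",(264,302,238,270))):
  I=cv2.imread(f"pics/M_{n}.png").astype(int); print(n,x0,y0)
  for y in range(y0,y1):
    print(y," ".join("B%2d"%(b//10) if b-r>25 else ".%2d"%((b+g+r)//30) for b,g,r in I[y,x0:x1]))
E
```

```text
28.775 [ 0.5503 -0.0795  0.2173] [0.974  0.2264 0.0025] [ 0.0023  0.0008 -1.    ] [-0.3107  0.2027 -1.1433] 0.021549422492261525
top 313.0
scene 1254.0
[np.float64(1480.8305113417916), np.float64(877.4292349096502)]
bulb [0.6191 0.0223 0.0231] neck [0.0602 0.2497 0.9665] tilt deg 14.880420051598016 bulb rel tool mm [ 89.6276 -83.5966 194.4207] neck in tool [ 0.1175 -0.2298 -0.9661]
top 310 186
186 .21 .22 .20 .14 . 7 . 6 . 6 . 7 . 7 . 7 . 7 . 7 . 7 . 7 . 7 . 7 . 7 . 7 . 7 . 7 . 6 . 6 . 6 .10 .16 .20 .21 .21
187 .20 .17 .12 . 8 . 6 . 7 . 7 . 7 . 7 . 7 . 7 . 7 . 7 . 7 . 7 . 7 . 7 . 7 . 7 . 7 . 7 . 7 . 6 . 6 . 9 .14 .19 .21
188 .16 . 9 . 6 . 7 . 7 . 7 . 7 . 7 . 7 . 6 . 6 . 7 . 7 B 9 . 6 . 6 . 7 . 7 . 7 . 7 . 7 . 7 . 7 . 7 . 6 . 8 .12 .18
189 . 9 . 6 . 7 . 7 . 7 . 7 . 7 . 7 B11 B13 B13 B13 B13 B13 B12 B13 B11 B 8 . 5 . 5 . 5 . 5 . 5 . 6 . 7 . 7 . 6 .11
190 . 6 . 7 . 7 . 7 . 7 . 7 B11 B14 B13 B14 B17 .18 .18 .18 .19 .16 B13 B 9 B 7 . 3 . 3 . 4 . 4 . 5 . 5 . 6 . 7 . 6
191 . 7 . 7 . 7 . 7 . 7 B12 B13 B12 .15 .20 .21 .22 .21 .20 .21 .22 .21 .20 .15 B10 B 7 . 4 . 4 . 4 . 4 . 5 . 5 . 6
192 . 7
[... 8474 characters left out ...]
 B 8 B 8 B 8 B 8 B 8 B 8 B 8 B 7 B 7 B 7 . 4 . 5 . 5 . 5 . 5 . 5 . 5 . 6 . 6
266 B 8 B12 B13 B12 B10 B10 B 8 B 8 B 7 . 5 B 8 B 8 B 8 B 8 B 8 B 8 B 8 B 8 B 8 B 8 B 8 B 8 B 8 B 8 B 7 B 7 B 7 B 7 . 5 . 5 . 5 . 5 . 5 . 5 . 5 . 5 . 5 . 6
267 B 8 B10 B10 B 8 B 8 B 8 . 5 . 5 . 5 . 5 . 5 . 6 B 8 B 8 B 8 B 8 B 8 B 8 B 8 B 8 B 8 B 8 B 7 B 7 B 7 B 7 B 7 . 5 . 5 . 5 . 5 . 5 . 5 . 5 . 5 . 5 . 7 . 6
268 B 7 B 8 B 7 . 5 . 5 . 5 . 5 . 5 . 5 . 5 . 5 . 5 . 6 B 7 B 8 B 7 B 8 B 8 B 7 B 8 B 8 B 8 B 7 B 7 B 8 . 5 . 5 . 5 . 5 . 5 . 5 . 5 . 4 . 5 . 5 . 5 . 6 . 6
269 . 8 . 8 . 5 . 5 . 5 . 5 . 5 . 5 . 5 . 5 . 5 . 5 . 5 . 5 . 5 . 5 . 5 B 7 B 7 B 7 B 7 . 5 . 5 . 5 . 5 . 5 . 5 . 5 . 5 . 5 . 5 . 5 . 5 . 4 . 4 . 5 . 6 .13
```

```bash
cat > fl2.py <<'E'
from fit import *
import fit, sys
np.set_printoptions(precision=4,suppress=True)
o=ctrl.get_obs(); p=np.array(o["tcp_pos"]);R=np.array(o["orientation"]);print(o["time"],p,o["ft_force"])
NT=float(sys.argv[1]) if len(sys.argv)>1 else .062
_p=fit.pts
def pts(x,y,z,th,ps):
    s,c=_p(x,y,z,th,ps); n=np.array([-np.sin(th)*np.cos(ps),-np.sin(th)*np.sin(ps),np.cos(th)])
    return s,np.vstack([c[:40],c[40:]-n*(.112-NT)])
fit.pts=pts
b0=p+.045*R[:,2]
for n in("scene","top"):
    I=optics.get_image(n);cv2.imwrite(f"pics/N_{n}.png",I); m=(amber(I)>0).astype(np.uint8); c=proj(n,b0).astype(int)
    _,lab=cv2.connectedComponents(m,connectivity=4); l=lab[c[1],c[0]]; r=np.array([c[0]-26,c[1]-50,c[0]+26,c[1]+26]); A=(lab==l)[r[1]:r[3],r[0]:r[2]]*1. if l else A*0
    print(n,"area",A.sum(),"blue pixel center",c)
    if not(300<A.sum()<2200): continue
    def f(q): # q: dx,dy (image-lateral), tilt in tool x dir, tilt in y
        t=q[2]; nn=-R[:,2]*np.cos(t)+R[:,0]*np.sin(t); th=np.arccos(nn[2]); ps=np.arctan2(-nn[1],-nn[0]); b=b0+R[:,0]*q[0]+R[:,1]*q[1]
        return ((model(n,A.shape,*b,th,ps,roi=r)-A)**2).sum()
    bb=minimize(f,[0,0,0],method="Nelder-Mead",options=dict(xatol=1e-4,fatol=.02,initial_simplex=[[0,0,0],[.004,0,0],[0,.004,0],[0,0,.08]]))
    q=bb.x; print(n,"fit",bb.fun,"bulb off tool x,y mm",q[:2]*1000,"tilt deg",np.degrees(q[2]),"bulb",b0+R[:,0]*q[0]+R[:,1]*q[1])
E
python3 fl2.py; python3 - <<'E'
from h import *
np.set_printoptions(precision=4,suppress=True)
a,b=(283,253.1),(323,200.9)
print("collar",tri(ray("scene",a),ray("top",b)))
for z in(.046,.051,.056):print(z,atz("scene",a,z),atz("top",b,z))
E
```

```text
28.875 [ 0.5504 -0.0794  0.2173] [ 0.188   0.0788 -0.794 ]
scene area 996.0 blue pixel center [285 215]
scene fit 199.6882583621684 bulb off tool x,y mm [ 1.9176 -1.6382] tilt deg -2.029100896662263 bulb [ 0.552  -0.0773  0.1723]
top area 0.0 blue pixel center [331 193]
collar (array([ 0.5507, -0.0791,  0.0451]), np.float64(0.0017200230679877734))
0.046 [ 0.5512 -0.0799  0.046 ] [ 0.5498 -0.0787  0.046 ]
0.051 [ 0.5493 -0.0828  0.051 ] [ 0.5493 -0.078   0.051 ]
0.056 [ 0.5475 -0.0858  0.056 ] [ 0.5487 -0.0773  0.056 ]
```

```bash
python3 - <<'E'
from h import *
I=cv2.imread("pics/N_scene.png"); h=cv2.cvtColor(I,cv2.COLOR_BGR2HSV); m=cv2.inRange(h,(3,120,30),(22,255,255))
for y in range(170,238): print(y,"".join("#" if v else "." for v in m[y,255:315]),)
o=ctrl.get_obs();p=np.array(o["tcp_pos"]);R=np.array(o["orientation"])
for d in(.045,0.01,-.02,-.024,-.067):print(d,proj("scene",p+R[:,2]*d))
E
```

```text
170 .............................######.........................
171 ............................######..........................
172 ............................######..........................
173 ...........................#######..........................
174 ...........................#######..........................
175 ...........................#######..........................
176 ............................######..........................
177 ...........................#######..........................
178 ...........................#######..........................
179 ...........................#######..........................
180 ...........................#######..........................
181 ...........................#######..........................
182 ...........................#######..........................
183 ...........................#######..........................
184 ...........................#######..........................
185 ...........................#######..........................
186 ...........................######.......................
[... 2790 characters left out ...]
.........
230 ..........................###########......................#
231 ................................#...........................
232 ............................................................
233 ............................................................
234 ............................................................
235 ............................................................
236 ............................................................
237 ............................................................
0.045 [285.3017026  215.57685496]
0.01 [286.12703826 203.50948869]
-0.02 [286.88237105 192.4656456 ]
-0.024 [286.98666411 190.94075989]
-0.067 [288.16553396 173.7043129 ]
```

Request:
drive_tool:
  steps:
    - {"dp": [0,0.6,15],"rotation": [0,0,0]}
    - {"dp": [0,0,15],"rotation": [0,0,0]}
    - {"dp": [0,0,15],"rotation": [0,0,0]}
    - {"dp": [0,0,15],"rotation": [0,0,0]}
    - {"dp": [0,0,15],"rotation": [0,0,0]}
    - {"dp": [0,0,12],"rotation": [0,0,0]}
    - {"dp": [0,0,0],"rotation": [0,-0.035,0]}
    - {"dp": [0,0,0],"rotation": [0,0,0]}
    - {"dp": [0,0,0],"rotation": [0,0,0]}

```text
time: 30.1
tcp_pos: [0.5514, -0.0807, 0.131]
orientation: [[0.974, 0.226, -0.031], [0.226, -0.974, -0.008], [-0.032, 0.001, -0.999]]
ft_force: [-0.0, -0.3, -1.1]
gripper_width: 0.0217
grip_force: 30.0
```

```bash
python3 - <<'E'
from h import *
np.set_printoptions(precision=4,suppress=True)
o=ctrl.get_obs();p=np.array(o["tcp_pos"]);R=np.array(o["orientation"]);print(o["time"],p,R,o["ft_force"],o["grip_force"])
I=optics.get_image("scene");cv2.imwrite("pics/P.png",I); h=cv2.cvtColor(I,cv2.COLOR_BGR2HSV); m=cv2.inRange(h,(3,120,30),(22,255,255))
for y in range(195,272): print(y,"".join("#" if v else "B" if int(b[0])-int(b[2])>25 else "w" if b.min()>130 else "." for v,b in zip(m[y,255:310],I[y,255:310])))
for d in(.045,0.0,-.024,-.067):print(d,proj("scene",p+R[:,2]*d),proj("scene",p+[0,0,-d]))
print(proj("scene",[.5507,-.08,.045]))
E
```

```text
30.1 [ 0.5514 -0.0807  0.131 ] [[ 0.9736  0.2261 -0.0307]
 [ 0.226  -0.9741 -0.0079]
 [-0.0317  0.0008 -0.9995]] [-0.0278 -0.3318 -1.132 ] 29.99079018831253
195 ..................www................##.##.............
196 .................wwww................#.................
197 .................wwww...............#..................
198 .................wwww...............#..................
199 ..............wwwwwww..............##.........ww.......
200 ...........wwwwwwwwww................#.................
201 ........wwwwwwwwwwwww..................................
202 ......w.wwwwwwwwwwwwww........###......................
203 .....wwwwwwwwwwwwwwww........#####.....................
204 ...wwwwwwwwwwwwwwwwww.......######.....................
205 ..wwwwwwwwwwwwwwwwwww......#######.....................
206 wwwwwwwwwwwwwwwwwwwww......#######.....................
207 .wwwwwwwwwwwwwwwwwwww......######............w.........
208 ..wwwwwwwwwwwwwwwwwww......######............www.......
209 ..wwwwwwwwwwwwwwwwwww......######............wwww......
210 ...wwwwwwwwwwwwwwwwww......######......
[... 3180 characters left out ...]
.........wwwwwww
264 .BBB....BBBBBBBBBBBBBBBB..........BBBBB.........wwwwwww
265 wBBBB..BBBBBBBBBBBBBBBBBBBBBBBBBBBBBBB..........wwwwwww
266 wBBBBBBBBBBBBBBBBB.BBBBBBBBBBBBBBBBBB............wwwwww
267 w.BBBBBBBBBBBBB.....BBBBBBBBBBBBBBBB...............wwww
268 wwBBBBBBBBBB..........BBBBBBBBBBBB.................wwww
269 ww.BBBBB..................BBBB.......................ww
270 wwwBB..................................................
271 wwww...................................................
0.045 [283.5601 242.7626] [284.0482 242.415 ]
0.0 [285.0173 229.107 ] [285.0173 229.107 ]
-0.024 [285.8448 221.3522] [285.5684 221.5398]
-0.067 [287.4247 206.547 ] [286.6219 207.0731]
[282.8003 253.5032]
```

Request:
drive_tool:
  steps:
    - {"dp": [1.1,-0.9,2],"rotation": [0,0,0]}
    - {"dp": [0,0,3],"rotation": [0,0,0]}
    - {"dp": [0,0,3],"rotation": [0,0,0]}
    - {"dp": [0,0,2],"rotation": [0,0,0]}
    - {"dp": [0,0,1],"rotation": [0,0,0]}
    - {"dp": [0,0,0],"rotation": [0,0,0]}
    - {"dp": [0,0,0],"rotation": [0,0,0]}

```text
time: 31.02
tcp_pos: [0.5512, -0.0797, 0.1193]
orientation: [[0.974, 0.226, -0.032], [0.226, -0.974, -0.008], [-0.033, 0.0, -0.999]]
ft_force: [-0.4, -0.4, -1.5]
gripper_width: 0.0215
grip_force: 30.0
```

Request:
drive_tool:
  steps:
    - {"dp": [0,0,1],"rotation": [0,0,0]}
    - {"dp": [0,0,1],"rotation": [0,0,0]}
    - {"dp": [0,0,0],"rotation": [0,0,0]}

```text
time: 31.4
tcp_pos: [0.5512, -0.0797, 0.1176]
orientation: [[0.974, 0.226, -0.032], [0.226, -0.974, -0.008], [-0.032, 0.0, -0.999]]
ft_force: [-0.1, 0.3, 0.3]
gripper_width: 0.0214
grip_force: 30.0
```

```bash
python3 - <<'E'
from h import *
np.set_printoptions(precision=4,suppress=True)
F=[]
for i in range(4):
    I=optics.get_image("scene"); o=ctrl.get_obs();F.append(np.r_[o["tcp_pos"],o["ft_force"]])
print(np.array(F)); p=np.mean(F,0)[:3]; R=np.array(o["orientation"])
cv2.imwrite("pics/P2.png",I); h=cv2.cvtColor(I,cv2.COLOR_BGR2HSV); m=cv2.inRange(h,(3,120,30),(22,255,255))
for y in range(205,272): print(y,"".join("#" if v else "B" if int(b[0])-int(b[2])>25 else "w" if b.min()>130 else "." for v,b in zip(m[y,260:305],I[y,260:305])))
print(proj("scene",p+R[:,2]*.045), proj("scene",[.5515,-.0793,p[2]-.045]))
E
```

```text
[[ 0.5513 -0.0797  0.1175 -1.0344 -0.6146  1.2793]
 [ 0.5513 -0.0796  0.1176  0.5937  0.6375  1.1546]
 [ 0.5512 -0.0797  0.1175 -0.1912  0.7343  0.5971]
 [ 0.5513 -0.0796  0.1175  0.381  -0.7495  0.2805]]
205 wwwwwwwwwwwwwwww..............##.............
206 wwwwwwwwwwwwwwww.............................
207 wwwwwwwwwwwwwwww........###..................
208 wwwwwwwwwwwwwww.......######.................
209 wwwwwwwwwwwwwww.......######.................
210 wwwwwwwwwwwwwww.......######.................
211 wwwwwwwwwwwwwww.......######.................
212 wwwwwwwwwwwwwww.......######...........ww....
213 .wwwwwwwwwwwwww.......######...........www...
214 .w..wwwwwwwwwww.......######...........wwww..
215 ....wwwwwwwwwww......#######...........wwwww.
216 .....wwwwwwwwww......#######...........wwwwww
217 .....wwwwwwwwww......######...........wwwwww.
218 ww......wwwwwww......######...........wwwwww.
219 wwww....wwwwwww......######...........wwwwww.
220 wwwwww..wwwwwww......######...........wwwwww.
221 wwwwwwwwwwwwwwww.....######...........wwwwww.
222 wwwwwwwwwwwwwwww.....######...........www
[... 1794 characters left out ...]
B.......ww
259 BBBBBBBBBBBBB.....############....BB........w
260 BBBBBBBBBBBBB.......########.....BBB........w
261 BBBBBBBBBBBBBB...................BB.........w
262 .BBBBBBBBBBBBBB.................BBB.........w
263 ww.BBBBBBBBBBBBB...............BBB.........ww
264 w..BBBBBBBBBBBBBBBB..........BBBBB..........w
265 ..BBBBBBBBBBBBBBBBBBBBBB.BBBBBBBB............
266 BBBBBBBBBBBBB.BBBBBBBBBBBBBBBBBB.............
267 BBBBBBBBBB.....BBBBBBBBBBBBBBBB..............
268 BBBBBBB..........BBBBBBBBBBBB................
269 BBBB.................BBBB....................
270 .............................................
271 .............................................
[282.9801 246.1893] [283.5004 245.6843]
```

Request:
drive_tool:
  steps:
    - {"dp": [0,0,0],"rotation": [0,0,0]}
    - {"dp": [0,0,0],"rotation": [0,0,0]}
    - {"dp": [0,0,0],"rotation": [0,0,0]}
  force: 3

```text
time: 31.98
tcp_pos: [0.5513, -0.0796, 0.1174]
orientation: [[0.974, 0.226, -0.032], [0.226, -0.974, -0.008], [-0.033, 0.0, -0.999]]
ft_force: [-0.5, 1.5, 0.9]
gripper_width: 0.0218
grip_force: 3.0
```

Request:
drive_tool:
  steps:
    - {"dp": [0,0,0],"rotation": [0,0,0]}
    - {"dp": [0,0,0],"rotation": [0,0,0]}
    - {"dp": [0,0,0],"rotation": [0,0,0]}
    - {"dp": [0,0,0],"rotation": [0,0,0]}
    - {"dp": [0,0,0],"rotation": [0,0,0]}
    - {"dp": [0,0,0],"rotation": [0,0,0]}
  fingers: 0.3

```text
time: 32.72
tcp_pos: [0.5511, -0.0797, 0.1172]
orientation: [[0.974, 0.226, -0.032], [0.226, -0.974, -0.008], [-0.033, 0.0, -0.999]]
ft_force: [-0.1, 0.4, 0.2]
gripper_width: 0.0654
grip_force: 0.0
```

```bash
python3 - <<'E'
from h import *
I=optics.get_image("scene"); h=cv2.cvtColor(I,cv2.COLOR_BGR2HSV); m=cv2.inRange(h,(3,120,30),(22,255,255))
for y in range(195,264): print(y,"".join("#" if v else "." for v in m[y,260:305]))
E
```

```text
195 .............................................
196 .............................................
197 .............................................
198 .............................................
199 .............................................
200 .............................................
201 .............................................
202 .............................................
203 .............................................
204 .............................................
205 .............................................
206 .............................................
207 ........................#####............#...
208 .......................#####............##...
209 ......................#######..........#.....
210 ......................#########........#.....
211 ......................##########.......#.....
212 ......................###########.....##.....
213 ......................###########............
214 ......................##########.............
215 ......................##########.............
216 ......................##########.............

[... 1649 characters left out ...]

250 ..........############################.......
251 ...........##########################........
252 ...........##########################........
253 ............########################.........
254 ............#######################..........
255 .............######################..........
256 ..............####################...........
257 ...............##################............
258 ................###############..............
259 ..................############...............
260 ....................#######..................
261 .............................................
262 .............................................
263 .............................................
```

Request:
drive_tool:
  steps:
    - {"dp": [0,0,-5],"rotation": [0,0,0]}
    - {"dp": [0,0,-15],"rotation": [0,0,0]}
    - {"dp": [0,0,-25],"rotation": [0,0,0]}
    - {"dp": [0,0,-30],"rotation": [0,0,0]}
    - {"dp": [0,0,-30],"rotation": [0,0,0]}
    - {"dp": [0,0,-30],"rotation": [0,0,0]}
    - {"dp": [-50,0,0],"rotation": [0,0,0]}
    - {"dp": [-50,0,0],"rotation": [0,0,0]}
    - {"dp": [-50,0,0],"rotation": [0,0,0]}
    - {"dp": [-40,0,0],"rotation": [0,0,0]}
    - {"dp": [0,0,0],"rotation": [0,0,0]}
    - {"dp": [0,0,0],"rotation": [0,0,0]}

```text
time: 34.28
tcp_pos: [0.3711, -0.1216, 0.2594]
orientation: [[0.974, 0.226, -0.03], [0.226, -0.974, -0.008], [-0.031, 0.001, -1.0]]
ft_force: [0.7, -0.2, 0.2]
gripper_width: 0.0659
grip_force: 0.0
```

```bash
python3 - <<'E'
from fit import *
np.set_printoptions(precision=4,suppress=True)
D=[]
for n in("scene","top"):
    I=optics.get_image(n); cv2.imwrite(f"pics/E_{n}.png",I); m=(amber(I)>0).astype(np.uint8); c=proj(n,[.5505,-.08,.073]).astype(int)
    _,lab=cv2.connectedComponents(m,connectivity=4); r=np.array([c[0]-30,c[1]-60,c[0]+30,c[1]+30]); A=(lab==lab[c[1],c[0]])[r[1]:r[3],r[0]:r[2]]*1.; print(n,A.sum()); D.append((n,r,A))
    print(n,"hole",best(n,"ear_hole"),"ring",best(n,"ring_carrier"))
def f(q,DD):
    th=np.hypot(q[2],q[3]); ps=np.arctan2(-q[3],-q[2]); return sum(((model(n,A.shape,q[0],q[1],.072,th,ps,roi=r)-A)**2).sum() for n,r,A in DD)
for DD in(D,D[:1],D[1:]):
    b=minimize(f,[.5505,-.08,0.01,0.01],args=(DD,),method="Nelder-Mead",options=dict(xatol=1e-4,fatol=.02,initial_simplex=np.array([.5505,-.08,.01,.01])+np.vstack([np.zeros(4),np.diag([.003,.003,.05,.05])])))
    print(b.fun,b.x,"tilt deg",np.degrees(np.hypot(*b.x[2:])))
E
```

```text
scene 896.0
scene hole (array([261. , 264.1]), 0.77) ring (array([281.4, 261. ]), 0.67)
top 652.0
top hole (array([316.7, 221.1]), 0.46) ring (array([220.8, 181.6]), 0.72)
75.560215301807 [ 0.5509 -0.0787  0.03    0.005 ] tilt deg 1.7432870528396114
53.91447904652057 [ 0.551  -0.078   0.035   0.0048] tilt deg 2.023357087257367
14.785897731641676 [ 0.551  -0.0794  0.0232  0.0082] tilt deg 1.4095100212855989
```

```bash
python3 -c "
from rig import sign_off; print(sign_off())"
```

```text
the job is handed in; nothing more can be done
None
```

The carrier is flat on the stirrer with its ear hole over the pin, and the flask stands in the collar, measured about 0.5 mm off centre and about 1.7° from vertical; the job is handed in at roughly 34 s, and no verdict came back.

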